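# Unstack the probing gear onto its stations

### The job

Four pieces of gear are piled up on the probing bench; take the pile apart from the top down, one piece at a time, and set each on its own station: the orange chip box in the white tray, the green test board on the brass chuck, the aluminium amplifier on the yellow-edged rubber mat, and the blue switch box between the blue ends of its dark steel dock. Lower every piece gently rather than dropping it, centred on its station and with its long side along the station's long side (either way round), keep all four upright, and let go of each. Do not shift the needle positioner or the amber bottle.

Things in the scene. Friction and masses are not known exactly. Their poses are not given: they have to be found in the camera images.
- chip_box: Orange box with a dark window showing silver chips, top of the stack: 52 x 42 x 26 mm (x, y, z), 80 g, grip it across its 42 mm. Loose. Origin: centre of its underside; x along its long side, y across, z up; its yaw is about that of the stack.
- test_board: Green board with gold contacts along both ends, on a black carrier block; second from the top: 78 x 50 x 24 mm in all, 120 g, a solid block to grip across its 50 mm. Loose. Origin: centre of its underside; x along its long side, y across, z up; its yaw is about that of the stack.
- amplifier: Bare aluminium box with a dark seam and brass sockets in its ends, third from the top: 104 x 55 x 28 mm (sockets stick out 4 mm more at each end), 250 g, grip it across its 55 mm. Loose. Origin: centre of its underside; x along its long side, y across, z up; its yaw is about that of the stack.
- switch_box: Blue box with three small toggle switches at each end of its top, bottom of the stack, standing on the table: 130 x 60 x 30 mm (toggles 9 mm higher), 300 g, grip it across its 60 mm. The four are piled centre over centre (to 2 mm or so), 108 mm high in all. Loose. Origin: centre of its underside; x along its long side, y across, z up; its yaw is about that of the stack.
- tray: White tray for the chip box: 100 x 80 mm, floor 6 mm above the table, a rim 6 mm thick and 16 mm high along each of its two short ends only (88 mm free between them), open along the long sides. Fixed to the table. Origin: centre of its underside; x along its long side, y across, z up.
- chuck: Station for the test board: black base 130 x 84 x 10 mm with a round brass disc of 84 mm diameter in its middle, whose flat top is 18 mm above the table; a white dash on the base at each short end marks the long axis. The board lies flat on the brass, its corners just reaching past the rim. Fixed to the table. Origin: centre of its underside; x along its long side, y across, z up.
- rubber_mat: Station for the amplifier: dark rubber pad 124 x 72 mm, its top 12 mm above the table, on a yellow base 136 x 84 mm that shows as a yellow edge. Fixed to the table. Origin: centre of its underside; x along its long side, y across, z up.
- switch_dock: Station for the switch box: dark steel plate 170 x 80 mm, top 8 mm above the table, with a blue bar 8 mm thick and 18 mm high along each of its two short ends (154 mm free between them), open along the long sides. Fixed to the table. Origin: centre of its underside; x along its long side, y across, z up.
- positioner: Bystander to leave alone: needle positioner, a dark steel foot 70 x 50 mm with a black block and three blue thumb knobs, 60 mm high, 0.6 kg, loose, standing among the stations. Origin: centre of the foot's underside.
- solvent_bottle: Bystander to leave alone: amber bottle with a white cap, 40 mm in diameter, 85 mm high, loose, standing on the side nearer the robot. Origin: centre of its underside.

How it is judged:
By the outcome, as a careful person would: the job done as asked, in the order asked, and still so for the second after the job is handed in, with the robot touching nothing.
It also fails if it takes over 131 s, if anything falls off the work surface, if the arm or the gripper's body presses on something with over 40 N, if the wrist force passes 120 N, or if a joint passes its speed limit or range.

### The arm

A 6-joint arm with a two-finger parallel gripper is mounted at the origin on the work surface. World frame = base frame: x ahead of the robot, y to its left, z up, the work surface at z = 0. Lengths are in mm, angles in rad, forces in N, time in s.
With the tool pointing down it reaches from about 325 to 900 mm from the base axis. Payload 3.5 kg.
Tool frame: the origin (TCP) lies between the finger pads; the fingertips stand 25 mm ahead of it and the grasp point (between the pads) lies 6 mm ahead of it; z points along the fingers, y is the direction in which the jaws open and shut (so a half turn about z gives the same grasp; the last joint's range is limited). The gripper opens to 85 mm and grips with 20 to 120 N. Pads are 22 mm wide; open, the fingers measure 114 mm over their backs; the gripper's body (76 mm by 85 mm) begins 54 mm behind the grasp point. The pads swing forward as they close: fully open they stand 13 mm farther back than shut.
Start: joints at [1.028, 0.276, -0.026, 1.268, 0, 1.467], TCP at [266.105, 565.518, 256.313] pointing down, gripper open.
Joint ranges: [-3.12, 3.12], [-0.85, 1.88], [-1.08, 1.24], [-1.95, 2.15], [-1.57, 1.53], [-3.14, 3.14]. Speed limits (rad/s): [2.57, 2.57, 3.14, 3.14, 3.14, 3.14].

### API

Orientations are given as [roll, pitch, yaw] about the fixed x, y, z axes, in that order (R = Rz(yaw) Ry(pitch) Rx(roll)).
In Python, from workcell import * gives the robot as it stands.
- The arm moves only by the tool step_arm, never from a script. Its argument "motion" is a list of rows, each a list of 4 numbers: the shift along the tool's x, y, z in m, then the turn about the tool's z in degrees. A call has 1 to 20 rows; each row is the pose to reach, as a shift and turn from the pose measured when the call began, along the tool's axes at that moment; what a row does not reach only later rows make up. A row lasts 1/10 s, in which the tool goes at most 50 mm and 8.59 degrees, less where a joint would pass 70% of its speed; a pose out of reach is approached as far as the arm can. A call with a gripper value outside its range is refused whole. "grip" is the finger opening in m, from 0 to 0.0854, set as the call begins (left out, the last holds). The fingers move at their own pace and stop on an object; "grip_force" is the grip in N (left out, the last holds). Time passes only in rows, so rows that repeat a pose let the fingers close. It gives the time, the measured TCP pose, the force and the opening at its end, in the units of the state.
- read_state(): the state, without advancing time (a new reading comes with each control period).
- capture(name): name is "scene" or "top" or "wrist"; returns (picture, depth): 384x512x3 uint8, red, green, blue; 384x512 float32, mm along the optical axis (not along the pixel's ray), 0 where there is no reading.
- camera_info(name): a dict with "intrinsics" (3x3 intrinsics, pixels), "world_from_camera" (4x4, takes a point from camera to world coordinates). Camera axes: x right, y down, z forward; pixel columns grow to the right and rows downward; lengths in mm; the calibration is good to about 2 mm. A picture is of the moment at which its call begins: read the wrist's pose just before it. camera_info takes no time and is no camera call; for the wrist camera it gives the pose at the moment of the call.
- close_job(): hands the job in, once; it reports no verdict.
The state is a dict: "time": time; "joint_positions": joint angles; "joint_vel": joint speeds; "effort": joint torques, N m; "position": TCP position; "eef_rot": TCP orientation; "force": force on the tool from outside, world axes, zero at the start; "moment": the same for the moment, N m; "width": opening from 0.0 (shut) to 1.0 (fully open).
Only numpy, scipy, OpenCV 4.12 (cv2) and the standard library are available. Lean on these libraries where they do the work, as an engineer would, in place of code of your own. Each camera call takes 0.05 s, during which the arm holds its last target.

## Working session

There is one attempt and no reset: what is moved stays moved. The work goes in short steps, Python scripts to look and compute and a tool call to move; the robot and the scene stay as the last step left them, time stands still between calls to the robot, and variables do not carry over. Pictures are saved under pics/ and viewed, and the job is handed in when it is done.

Besides the shell and the picture viewer there is one more tool, called by a JSON object that holds its "op" and its "data", one argument or row to a line. step_arm: Moves the arm, as the interface text tells. Its arguments: {"type":"object","properties":{"motion":{"type":"array","items":{"type":"array","items":{"type":"number"}}},"grip":{"type":"number"},"grip_force":{"type":"number"}},"required":["motion"]}

```bash
ls; mkdir -p pics
cat > h.py <<'E'
from workcell import *
import numpy as np, cv2
def snap(n,f):
    info=camera_info(n); s=read_state(); p,d=capture(n)
    cv2.imwrite('pics/%s.png'%f,cv2.cvtColor(p,cv2.COLOR_RGB2BGR)); 
    np.savez('pics/%s.npz'%f,p=p,d=d,K=info['intrinsics'],T=info['world_from_camera'])
    return p,d,np.array(info['intrinsics']),np.array(info['world_from_camera'])
def ray(K,T,uv,z):
    uv=np.atleast_2d(np.array(uv,float)); r=np.c_[uv,np.ones(len(uv))]@np.linalg.inv(K).T@T[:3,:3].T
    o=T[:3,3]; return o+r*((z-o[2])/r[:,2])[:,None]
def load(f):
    a=np.load('pics/%s.npz'%f); return a['p'],a['d'],a['K'],a['T']
def cloud(d,K,T):
    v,u=np.indices(d.shape); P=np.stack([(u-K[0,2])/K[0,0]*d,(v-K[1,2])/K[1,1]*d,d],-1)
    return P@T[:3,:3].T+T[:3,3]
E
python3 - <<'E'
from h import *
s=read_state(); print(s)
for n in ("scene","top","wrist"):
    p,d,K,T=snap(n,n+'0'); print(n,K.tolist(),np.round(T,3).tolist(),(d>0).mean())
E
```

```text
pics
{'time': 0.0, 'joint_positions': array([ 1.02758049e+00,  2.77158718e-01, -2.78970002e-02,  1.26799302e+00,
        6.03997910e-05,  1.46740659e+00]), 'joint_vel': array([ 0.00198481, -0.00056666,  0.00099196, -0.0007213 , -0.00037032,
        0.00173862]), 'effort': array([ 1.39424119e-03, -4.45502079e+01,  2.95205194e+01,  1.62731821e-02,
       -1.02068150e-04,  1.44629141e-06]), 'position': array([265.72583728, 564.89779931, 255.13607174]), 'eef_rot': array([-3.13935850e+00, -2.92538615e-04,  2.70176616e+00]), 'force': array([-0.90998334,  0.28155722,  1.08159075]), 'moment': array([-0.0045822 ,  0.06168294, -0.01368884]), 'width': 0.9993365838841343}
scene [[357.20538099379144, 0.0, 248.25181275092444], [0.0, 357.20538099379144, 195.503210821661], [0.0, 0.0, 1.0]] [[-0.017, 0.604, -0.797, 1397.42], [1.0, 0.021, -0.005, 7.541], [0.014, -0.797, -0.604, 723.396], [0.0, 0.0, 0.0, 1.0]] 0.9952901204427084
top [[430.656128325524, 0.0, 259.31887608493037], [0.0, 430.656128325524, 197.1128769806718], [0.0, 0.0, 1.0]] [[-0.01, -0.994, 0.113, 455.09], [-1.0, 0.011, 0.006, -8.061], [-0.007, -0.113, -0.994, 1036.882], [0.0, 0.0, 0.0, 1.0]] 0.996185302734375
wrist [[339.18307178839297, 0.0, 260.67244248124695], [0.0, 339.18307178839297, 189.14909421927302], [0.0, 0.0, 1.0]] [[0.426, 0.874, 0.232, 206.694], [0.905, -0.411, -0.112, 592.962], [-0.002, 0.258, -0.966, 373.465], [0.0, 0.0, 0.0, 1.0]] 0.9959920247395834
```

View pics/top0.png

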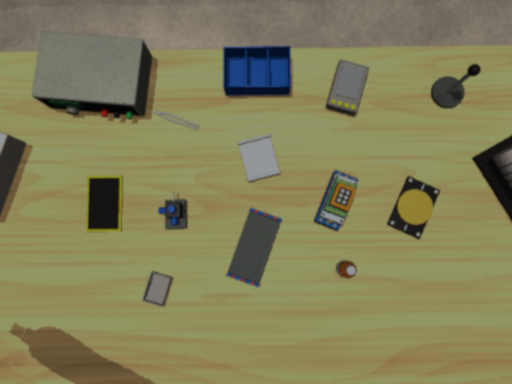

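View pics/scene0.png

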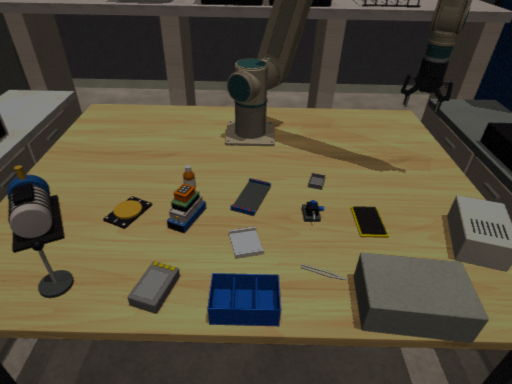

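View pics/wrist0.png

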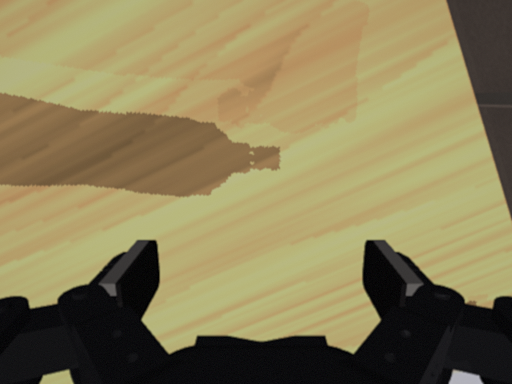

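The top view shows the stack at about (337,200) px, the tray at (259,158), the chuck at (414,207), the mat at (105,204), the dock at (255,246), the positioner at (175,213) and the bottle at (347,269). The scene view agrees. Next I'll measure them.

```bash
cat > m1.py <<'E'
from h import *
def rect(mask,K,T,z,off=(0,0)):
    n,l,st,c=cv2.connectedComponentsWithStats(mask.astype(np.uint8)); i=1+np.argmax(st[1:,4]); 
    ys,xs=np.where(l==i); W=ray(K,T,np.c_[xs,ys],z)[:,:2]
    r=cv2.minAreaRect(W.astype(np.float32)); b=r[2]; w,h=r[1]
    if h>w: w,h=h,w; b+=90
    return np.round(r[0],1),(round(w,1),round(h,1)),round((b+90)%180-90,1),len(ys),(l==i)
if __name__=='__main__':
    p,d,K,T=load('top0'); C=cloud(d,K,T); hsv=cv2.cvtColor(p,cv2.COLOR_RGB2HSV)
    for (n,u,v) in [('tray',259,158),('chuck',415,207),('mat',105,204),('dock',255,246),('chip',343,197),('bottlecap',350,270),('table',300,150),('table',200,250)]:
        print(n,np.round(C[v,u],1),hsv[v,u],p[v,u])
    H=C[...,2]
    rg={'tray':(230,130,290,190),'chuck':(380,170,450,245),'mat':(80,165,130,240),'dock':(220,200,290,295),'stack':(305,160,370,240),'bottle':(330,255,365,285),'pos':(155,185,195,235)}
    for n,(a,b,c,e) in rg.items():
        h=H[b:e,a:c]; print(n,'heights',np.round(np.percentile(h,[2,10,25,50,75,90,98,99.5]),0))
        cv2.imwrite('pics/c_%s.png'%n,cv2.resize(cv2.cvtColor(p[b:e,a:c],cv2.COLOR_RGB2BGR),None,fx=5,fy=5,interpolation=cv2.INTER_NEAREST))
    ims=[cv2.imread('pics/c_%s.png'%n) for n in('tray','chuck','mat','dock','stack')]
    h=500; ims=[cv2.copyMakeBorder(i[:h],0,h-min(h,i.shape[0]),0,0,cv2.BORDER_CONSTANT) for i in ims]
    M=np.hstack(ims); cv2.imwrite('pics/m1.png',cv2.resize(M,None,fx=790/M.shape[1],fy=790/M.shape[1]))
E
python3 m1.py
```

```text
tray [668.5  -2.1   4.1] [ 99  12 152] [145 150 152]
chuck [ 543.6 -372.1   13.4] [ 25 168 146] [146 131  50]
mat [559.  367.5  13.7] [20 36 21] [21 20 18]
dock [455.4   9.6   8.7] [53 15 68] [65 68 64]
chip [ 559.  -184.   107.5] [45  8 68] [67 68 66]
bottlecap [ 401.1 -198.7   83.2] [103  12 152] [145 149 152]
table [ 689.2 -103.2   -4.7] [ 31  92 147] [146 147  94]
table [447.3 141.5  -0.7] [ 31  94 147] [145 147  93]
tray heights [-4. -2. -1.  1.  5.  8. 16. 18.]
chuck heights [-4. -2. -1.  1. 10. 17. 20. 22.]
mat heights [-4. -2. -0.  4. 11. 13. 15. 16.]
dock heights [-4. -2. -1.  1.  7.  9. 18. 21.]
stack heights [ -4.  -3.  -1.   1.  30.  87. 109. 111.]
bottle heights [-4. -2. -1.  1. 39. 61. 86. 87.]
pos heights [-4. -2. -1.  1. 16. 44. 57. 61.]
```

View pics/m1.png

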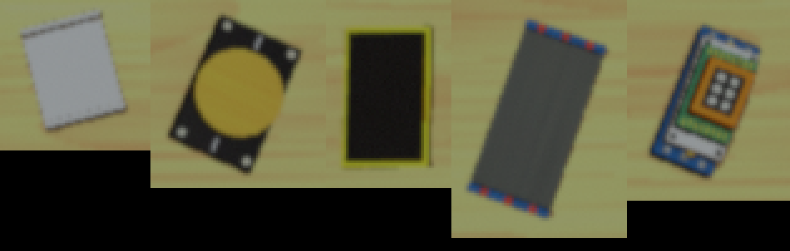

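```bash
cat > m2.py <<'E'
from m1 import *
p,d,K,T=load('top0'); hsv=cv2.cvtColor(p,cv2.COLOR_RGB2HSV).astype(int); H,S,V=hsv[...,0],hsv[...,1],hsv[...,2]
rgb=p.astype(int)
def roi(a,b,c,e):
    m=np.zeros(H.shape,bool); m[b:e,a:c]=1; return m
wood=(H>22)&(H<38)&(S>70)&(S<120)&(V>110)
ms={'tray':(roi(230,130,290,190)&(S<50)&(V>90),8),
'chuckdisc':(roi(380,170,450,245)&(S>140)&(V>100),18),
'chuckbase':(roi(380,170,450,245)&((V<90)|(S>140)|(S<40)),10),
'matpad':(roi(80,165,130,240)&(V<50),12),
'matall':(roi(80,165,130,240)&((V<50)|(S>140)),8),
'dock':(roi(220,200,290,295)&((S<50)|((H>100)&(S>100))|(H<8)|(H>170)),10),
'chip':(roi(305,160,370,240)&(((H>8)&(H<20)&(S>150))),108),
'stackall':(roi(305,160,370,240)&~wood,20),
'stackblue':(roi(305,160,370,240)&(H>100)&(H<125)&(S>100),30),
'bottle':(roi(330,255,365,285)&~wood,40),'cap':(roi(330,255,365,285)&(S<50)&(V>100),85),
'pos':(roi(155,185,195,235)&~wood,10)}
for n,(m,z) in ms.items():
    c,w,a,N,l=rect(m,K,T,z); print(n,c,w,a,N)
E
python3 m2.py
```

```text
tray [670.2  -0.8] (102.9, 80.6) 14.0 1375
chuckdisc [ 544.6 -370.5] (80.6, 80.5) 43.3 968
chuckbase [ 543.7 -369.9] (129.4, 86.1) -25.4 1911
matpad [562.  372.4] (116.5, 68.6) 0.1 1402
matall [561.3 372.2] (133.0, 85.8) -0.6 1937
dock [454.2  12.8] (172.3, 81.1) -20.1 2300
chip [ 559.4 -182.5] (52.6, 43.4) -22.9 282
stackall [ 571.  -174.7] (149.8, 125.1) -41.9 1815
stackblue [ 543.5 -174.5] (91.0, 58.1) -23.5 159
bottle [ 401.1 -197.1] (43.3, 40.6) 88.2 300
cap [ 401.2 -200.5] (18.6, 18.1) -46.5 68
pos [540.4 206.7] (86.9, 72.9) 4.9 758
```

```bash
cat >> h.py <<'E'
from scipy.spatial.transform import Rotation as Rn
def row(x,y,z,yawdeg=None):
    s=read_state(); R=Rn.from_euler('xyz',s['eef_rot']).as_matrix()
    d=R.T@(np.array([x,y,z])-s['position'])/1000
    yaw=np.degrees(s['eef_rot'][2]); t=0 if yawdeg is None else -((yawdeg-yaw+90)%180-90)
    L=np.linalg.norm(d); print('row',np.round(d,4),'turn',round(t,2),'| rows>=',np.ceil(max(L/.05,abs(t)/8.59)),'| now',np.round(s['position'],1),'yaw',round(yaw,2),'t',round(s['time'],2),'F',np.round(s['force'],1),'w',round(s['width'],3))
E
python3 -c "
from h import *
row(562,372,255,-25)"
```

```text
row [-0.3502 -0.0486  0.0004] turn -0.2 | rows>= 8.0 | now [265.8 565.  255.4] yaw 154.8 t 0.15 F [ 0.2 -0.7  0.2] w 0.999
```

{"op": "step_arm", "data": {
  "motion": [
    [-0.35,-0.049,0,0],
    [-0.35,-0.049,0,0],
    [-0.35,-0.049,0,0],
    [-0.35,-0.049,0,0],
    [-0.35,-0.049,0,0],
    [-0.35,-0.049,0,0],
    [-0.35,-0.049,0,0],
    [-0.35,-0.049,0,0],
    [-0.35,-0.049,0,0],
    [-0.35,-0.049,0,0],
    [-0.35,-0.049,0,0]
  ],
  "grip": 0.085
}}

```text
time: 1.25
position: [560.3, 372.6, 255.3]
eef_rot: [-3.139, -0.001, 2.704]
force: [-0.1, -0.0, -0.0]
width: 1.0
```

```bash
python3 -c "
from h import *
snap('wrist','w_mat'); row(454,13,255,-25)"
```

```text
row [-0.0562 -0.3708  0.0011] turn -0.08 | rows>= 8.0 | now [560.3 372.7 255.5] yaw 154.92 t 1.3 F [-1.2  0.1 -0. ] w 0.995
```

View pics/w_mat.png

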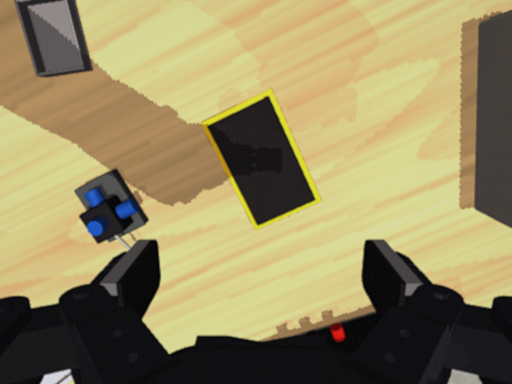

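The wrist view shows the whole mat, its yellow edge running from (203,122) to (320,198) px, with the positioner at (110,205). Next is the dock.

{"op": "step_arm", "data": {
  "motion": [
    [-0.056,-0.371,0,0],
    [-0.056,-0.371,0,0],
    [-0.056,-0.371,0,0],
    [-0.056,-0.371,0,0],
    [-0.056,-0.371,0,0],
    [-0.056,-0.371,0,0],
    [-0.056,-0.371,0,0],
    [-0.056,-0.371,0,0],
    [-0.056,-0.371,0,0],
    [-0.056,-0.371,0,0],
    [-0.056,-0.371,0,0]
  ]
}}

```text
time: 2.4
position: [453.9, 14.1, 256.3]
eef_rot: [-3.14, -0.0, 2.706]
force: [0.7, 0.6, -0.0]
width: 0.993
```

```bash
python3 -c "
from h import *
snap('wrist','w_dock'); row(670,-1,255,-25)"
```

```text
row [-0.2023  0.0774  0.001 ] turn 0.04 | rows>= 5.0 | now [454.   14.2 256.2] yaw 155.04 t 2.45 F [-0.8  0.3 -0.5] w 0.994
```

View pics/w_dock.png

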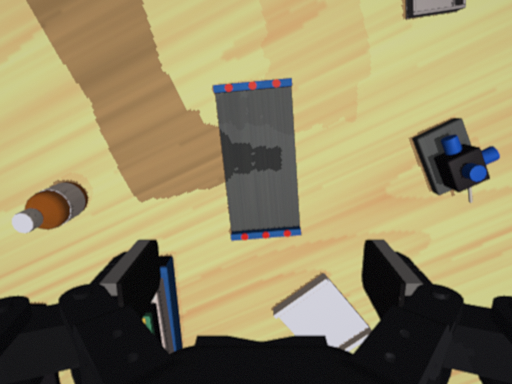

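The dock is fully in view from row 80 to 240, with the bottle at (50,207) and the positioner at (457,158). Next is the tray.

{"op": "step_arm", "data": {
  "motion": [
    [-0.05,0.02,0,0],
    [-0.1,0.04,0,0],
    [-0.15,0.058,0,0],
    [-0.202,0.077,0,0],
    [-0.202,0.077,0,0],
    [-0.202,0.077,0,0],
    [-0.202,0.077,0,0]
  ]
}}

```text
time: 3.15
position: [669.3, 0.1, 255.2]
eef_rot: [-3.139, -0.002, 2.708]
force: [-0.5, -0.8, -0.1]
width: 0.997
```

```bash
python3 -c "
from h import *
snap('wrist','w_tray'); row(544,-370,255,-25)"
```

```text
row [-0.0424 -0.3881  0.0013] turn 0.13 | rows>= 8.0 | now [668.8  -0.  255.6] yaw 155.13 t 3.2 F [-1.   0.4  0.7] w 0.996
```

View pics/w_tray.png

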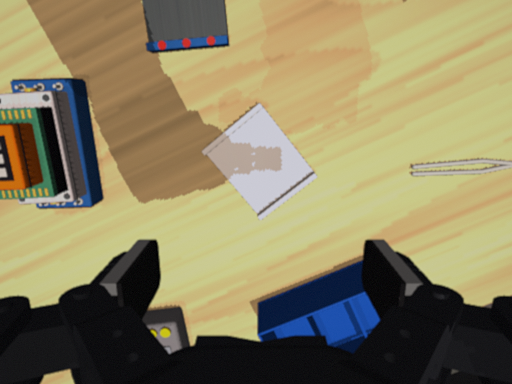

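The tray's corners are at about (259,103), (315,175), (260,215) and (203,152) px. The stack is at the left edge. Next is the chuck.

{"op": "step_arm", "data": {
  "motion": [
    [-0.042,-0.388,0,0],
    [-0.042,-0.388,0,0],
    [-0.042,-0.388,0,0],
    [-0.042,-0.388,0,0],
    [-0.042,-0.388,0,0],
    [-0.042,-0.388,0,0],
    [-0.042,-0.388,0,0],
    [-0.042,-0.388,0,0],
    [-0.042,-0.388,0,0],
    [-0.042,-0.388,0,0],
    [-0.042,-0.388,0,0]
  ]
}}

```text
time: 4.3
position: [543.4, -368.2, 256.6]
eef_rot: [-3.14, -0.002, 2.709]
force: [-0.2, 0.5, 0.5]
width: 0.998
```

```bash
python3 -c "
from h import *
snap('wrist','w_chuck'); row(559,-182,275,-23.5)"
```

```text
row [ 0.0641  0.1752 -0.0186] turn -1.27 | rows>= 4.0 | now [ 543.7 -368.   256.6] yaw 155.23 t 4.35 F [ 0.5 -0.1  0.2] w 0.995
```

View pics/w_chuck.png

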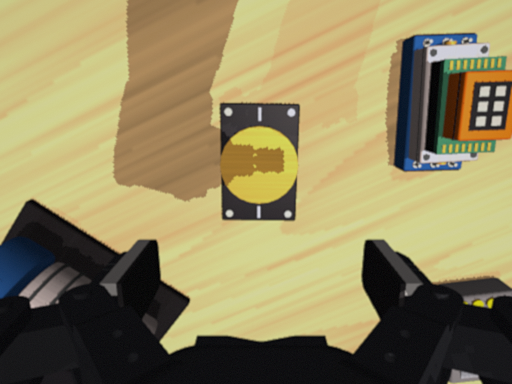

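The chuck is in view: disc centre at (259,165) px, and the dashes at (259,114) and (259,211) px mark its long axis. The stack is at (450,105). I'll go above the stack.

{"op": "step_arm", "data": {
  "motion": [
    [0.016,0.044,-0.005,-0.3],
    [0.032,0.088,-0.01,-0.6],
    [0.048,0.131,-0.015,-0.9],
    [0.064,0.175,-0.018,-1.2],
    [0.064,0.175,-0.018,-1.2],
    [0.064,0.175,-0.018,-1.2],
    [0.064,0.175,-0.018,-1.2]
  ]
}}

```text
time: 5.05
position: [559.1, -182.0, 274.5]
eef_rot: [-3.14, -0.002, 2.731]
force: [0.4, -0.3, -0.3]
width: 0.995
```

```bash
python3 -c "
from h import *
snap('wrist','w_stack'); row(559,-182,275,-23.5)"
```

```text
row [ 0.0002  0.0006 -0.0007] turn -0.09 | rows>= 1.0 | now [ 559.  -182.6  274.3] yaw 156.41 t 5.1 F [-0.4 -0.2 -0.6] w 0.998
```

View pics/w_stack.png

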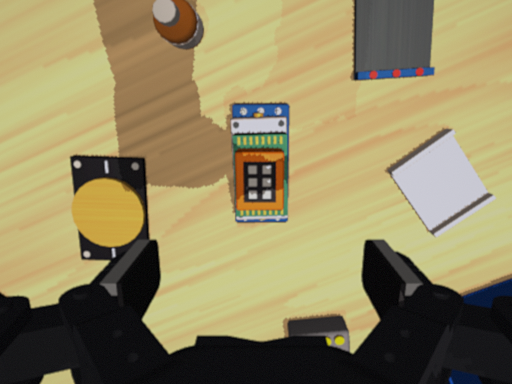

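The stack is in view with the chip box at (260,182) px, well aligned. Next I'll measure everything from the wrist and top views and triangulate the heights.

```bash
cat > m3.py <<'E'
from m1 import *
def ch(p):
    hsv=cv2.cvtColor(p,cv2.COLOR_RGB2HSV).astype(int); return hsv[...,0],hsv[...,1],hsv[...,2]
def roi(s,a,b,c,e):
    m=np.zeros(s.shape,bool); m[b:e,a:c]=1; return m
def tri(c1,K1,T1,c2,K2,T2):
    A=[];o=[T1[:3,3],T2[:3,3]];ds=[]
    for c,K,T in((c1,K1,T1),(c2,K2,T2)):
        v=T[:3,:3]@np.linalg.inv(K)@np.array([c[0],c[1],1]); ds.append(v/np.linalg.norm(v))
    t=np.linalg.lstsq(np.stack([ds[0],-ds[1]],1),o[1]-o[0],rcond=None)[0]
    a=o[0]+t[0]*ds[0]; b=o[1]+t[1]*ds[1]; return np.round((a+b)/2,1),round(np.linalg.norm(a-b),1)
def cen(l): ys,xs=np.where(l); return xs.mean(),ys.mean()
if __name__=='__main__':
    tp,td,tK,tT=load('top0'); tH,tS,tV=ch(tp)
    f={'matpad':('w_mat',(190,80,330,240),12,lambda H,S,V:V<60,(80,165,130,240),lambda H,S,V:V<50),
    'matall':('w_mat',(190,80,330,240),10,lambda H,S,V:(V<60)|(S>140),(80,165,130,240),lambda H,S,V:(V<50)|(S>140)),
    'dock':('w_dock',(205,70,310,246),10,lambda H,S,V:(S<50)|((H>100)&(S>100))|(H<8)|(H>170),(220,200,290,295),lambda H,S,V:(S<50)|((H>100)&(S>100))|(H<8)|(H>170)),
    'dockplate':('w_dock',(205,70,310,246),8,lambda H,S,V:(S<50)|((S<80)&(V<80)),(220,200,290,295),lambda H,S,V:(S<50)),
    'tray':('w_tray',(195,95,325,222),8,lambda H,S,V:(S<50)&(V>60),(230,130,290,190),lambda H,S,V:(S<50)&(V>70)),
    'disc':('w_chuck',(215,95,305,225),18,lambda H,S,V:(S>140),(380,170,450,245),lambda H,S,V:(S>140)&(V>100)),
    'chuckbase':('w_chuck',(215,95,305,225),10,lambda H,S,V:(S>140)|(S<50)|(V<60),(380,170,450,245),lambda H,S,V:(V<90)|(S>140)|(S<40)),
    'chip':('w_stack',(225,140,295,225),108,lambda H,S,V:(H>8)&(H<16)&(S>150),(305,160,370,240),lambda H,S,V:(H>8)&(H<16)&(S>150)),
    'blue':('w_stack',(220,90,300,230),30,lambda H,S,V:(H>100)&(H<125)&(S>100),(305,160,370,240),lambda H,S,V:(H>100)&(H<125)&(S>100)),}
    for n,(w,r,z,fn,tr,tf) in f.items():
        p,d,K,T=load(w); H,S,V=ch(p); m=(roi(H,*r)&fn(H,S,V)); m=cv2.morphologyEx(m.astype(np.uint8),cv2.MORPH_CLOSE,np.ones((5,5)))
        c,wd,a,N,l=rect(m,K,T,z); 
        m2=cv2.morphologyEx((roi(tH,*tr)&tf(tH,tS,tV)).astype(np.uint8),cv2.MORPH_CLOSE,np.ones((3,3)))
        c2,wd2,a2,N2,l2=rect(m2,tK,tT,z)
        C=cloud(d,K,T)[l&(d>0)]; 
        print(n,'W',c,wd,a,N,'T',c2,wd2,a2,'tri',*tri(cen(l),K,T,cen(l2),tK,tT),'depthz',np.round(np.percentile(C[:,2],[5,50,95]),1))
        q=p.copy(); q[l]=(255,0,255); cv2.imwrite('pics/seg_%s.png'%n,q[...,::-1])
E
python3 m3.py
python3 -c "
import cv2,numpy as np
a=[cv2.imread('pics/seg_%s.png'%n) for n in('matall','dock','dockplate','tray','disc','chuckbase','chip','blue')]
a=[cv2.resize(i[60:250,150:340],(200,200)) for i in a]
cv2.imwrite('pics/segs.png',np.vstack([np.hstack(a[:4]),np.hstack(a[4:])]))"
```

```text
matpad W [562.6 372.7] (121.3, 69.9) 0.4 7134 T [562.  372.4] (116.5, 68.6) 0.1 tri [560.8 373.1   9.4] 1.8 depthz [11.5 12.7 13.9]
matall W [562.2 372.8] (134.3, 83.5) 0.3 9366 T [561.1 371.5] (132.8, 85.7) -0.6 tri [560.2 373.4   5.3] 2.3 depthz [ 6.1 12.5 13.8]
dock W [456.1  10.3] (174.1, 81.1) -20.1 11352 T [454.2  12.8] (172.3, 81.1) -20.1 tri [452.8  12.5  -7.6] 1.4 depthz [ 7.5  8.8 18.8]
dockplate W [456.4  11.1] (157.6, 80.0) -20.2 10042 T [454.3  13.2] (171.9, 80.3) -20.2 tri [452.9  12.5  -7.8] 1.5 depthz [ 7.4  8.7 10. ]
tray W [671.2  -2.6] (103.0, 81.7) 13.9 6757 T [670.2  -0.8] (102.9, 80.6) 14.0 tri [668.3  -0.8  14. ] 0.5 depthz [ 5.4  6.8 16.7]
disc W [ 545.1 -372.1] (83.5, 82.5) -24.8 4778 T [ 544.6 -370.5] (80.6, 80.5) 43.3 tri [ 544.7 -371.8   13.9] 0.2 depthz [17.3 18.7 19.9]
chuckbase W [ 544.5 -371.8] (127.0, 84.4) -25.8 8660 T [ 543.7 -369.9] (129.4, 86.1) -25.4 tri [ 543.1 -370.9    3.8] 1.9 depthz [ 9.8 17.6 19.7]
chip W [ 560.1 -184.2] (53.1, 41.7) -23.5 1176 T [ 534.4 -179. ] (4.8, 1.0) 62.4 tri [ 532.7 -170.3  183.1] 14.1 depthz [ 96.2 108.4 109.7]
blue W [ 517.4 -164.7] (57.8, 30.9) 66.5 568 T [ 543.5 -174.5] (91.0, 58.1) -23.5 tri [ 516.5 -157.8   28.1] 14.9 depthz [28.7 30.5 31.9]
```

View pics/segs.png

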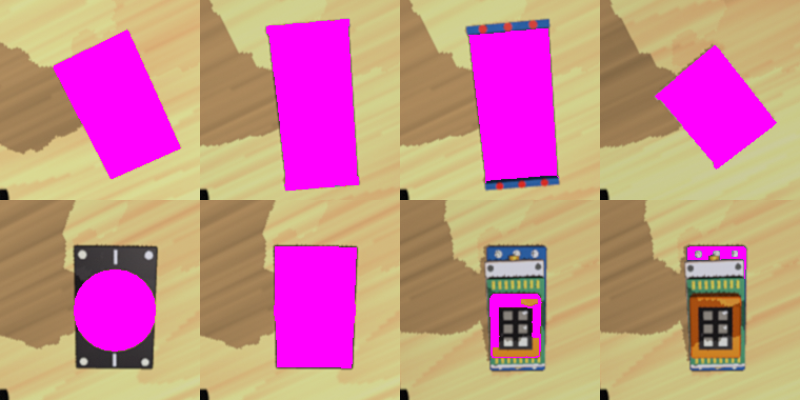

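Heights by wrist depth agree with the text to about 0.7 mm: mat 12.7, dock 8.7, tray 6.8, disc 18.7 and chip box top 108.4. The rectangle sizes match too. Triangulated heights are loose, because of the short baseline and the 2 mm calibration. Next I'll descend on the chip box, keeping the fingertips above the board's top at 82 mm.

```bash
python3 -c "
from h import *
row(560,-183.7,111.5,-23.5)"
```

```text
row [-0.0017 -0.0003  0.1628] turn -0.09 | rows>= 4.0 | now [ 559.  -182.6  274.3] yaw 156.41 t 5.1 F [-0.4 -0.2 -0.6] w 0.998
```

{"op": "step_arm", "data": {
  "motion": [
    [-0.002,0,0.04,0],
    [-0.002,0,0.08,0],
    [-0.002,0,0.11,0],
    [-0.002,0,0.14,0],
    [-0.002,0,0.15,0],
    [-0.002,0,0.158,0],
    [-0.002,0,0.163,0],
    [-0.002,0,0.163,0],
    [-0.002,0,0.163,0]
  ],
  "grip": 0.085
}}

```text
time: 6.0
position: [561.4, -184.1, 112.7]
eef_rot: [-3.14, 0.0, 2.73]
force: [0.7, -0.2, 0.2]
width: 0.995
```

```bash
python3 -c "
from h import *
row(560,-183.7,111.5,-23.5); snap('wrist','w_d1'); snap('scene','s_d1')"
```

```text
row [ 0.0014 -0.0002  0.0012] turn -0.09 | rows>= 1.0 | now [ 561.4 -184.1  112.7] yaw 156.41 t 6.0 F [ 0.7 -0.2  0.2] w 0.995
```

View pics/w_d1.png

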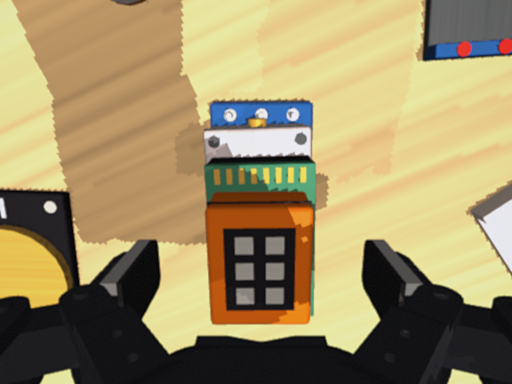

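The chip box spans columns 207–314, midway between the fingers at 158 and 363. I'll close.

{"op": "step_arm", "data": {
  "motion": [
    [0.001,0,0,0],
    [0.001,0,0,0],
    [0.001,0,0,0],
    [0.001,0,0,0],
    [0.001,0,0,0],
    [0.001,0,0,0],
    [0.001,0,0,0]
  ],
  "grip": 0.03,
  "grip_force": 30
}}

```text
time: 6.8
position: [560.8, -183.7, 113.1]
eef_rot: [-3.14, 0.001, 2.73]
force: [-0.1, -0.6, 3.8]
width: 0.484
```

```bash
python3 -c "
from h import *
row(560,-183.7,250,-23.5); snap('wrist','w_d2'); snap('scene','s_d2'); print(read_state()['width']*85.4)"
```

```text
row [ 0.0005 -0.0006 -0.1369] turn -0.07 | rows>= 3.0 | now [ 560.8 -183.7  113.1] yaw 156.43 t 6.8 F [-0.1 -0.6  3.8] w 0.484
41.67293918097237
```

View pics/w_d2.png

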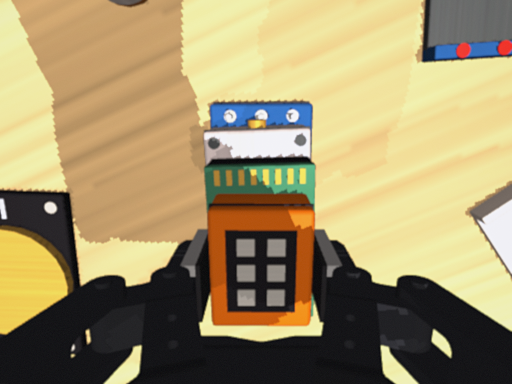

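It is held at 41.7 mm, which matches the 42 mm width. I'll lift it and measure it in the grip.

{"op": "step_arm", "data": {
  "motion": [
    [0,0,-0.005,0],
    [0,0,-0.015,0],
    [0,0,-0.04,0],
    [0,0,-0.08,0],
    [0,0,-0.12,0],
    [0,0,-0.14,0],
    [0,0,-0.14,0],
    [0,0,-0.14,0]
  ]
}}

```text
time: 7.7
position: [560.5, -183.3, 252.9]
eef_rot: [-3.14, 0.001, 2.73]
force: [0.2, 0.1, -1.2]
width: 0.484
```

```bash
cat > m4.py <<'E'
from m3 import *
import sys
snap('wrist','w_e1'); p,d,K,T=load('w_e1'); H,S,V=ch(p); s=read_state(); print(np.round(s['position'],1),s['force'],s['width']*85.4)
m=roi(H,180,100,340,384)&(H>5)&(H<16)&(S>150); m=cv2.morphologyEx(m.astype(np.uint8),cv2.MORPH_CLOSE,np.ones((25,25)))
z=s['position'][2]-31+26; c,w,a,N,l=rect(m,K,T,z); C=cloud(d,K,T)[l&(d>0)]; print(c,w,a,'depthz',np.percentile(C[:,2],[5,50,95])-s['position'][2])
row(671,-1.9,250,13.9)
# stack now
for n,fn,z in (('board',lambda H,S,V:(H>45)&(H<90)&(S>80),82),):
    m=roi(H,150,60,350,240)&fn(H,S,V); c,w,a,N,l=rect(m,K,T,z); print(n,c,w,a,N)
E
python3 m4.py
```

```text
[ 559.8 -183.   251.7] [-0.8360404  -0.25856161 -1.93673994] 41.34100684601476
[ 559.4 -182.9] (58.4, 42.6) -23.9 depthz [-19.55321075  -3.44772993  -2.31563593]
row [-0.0295  0.2104  0.0012] turn -37.48 | rows>= 5.0 | now [ 559.8 -183.   251.7] yaw 156.42 t 7.75 F [-0.8 -0.3 -1.9] w 0.484
board [ 550.5 -179.6] (53.2, 49.2) -22.4 3114
```

View pics/w_e1.png

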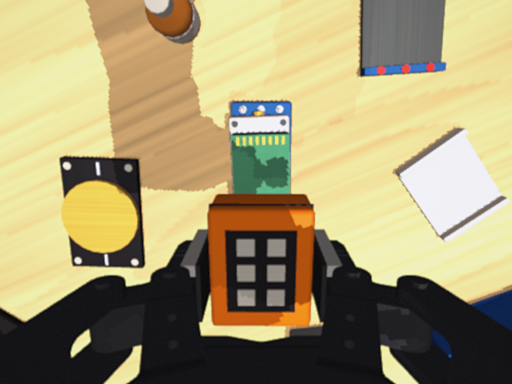

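Run:
```python
from h import *
for f,pos in (('w_e1',None),('w_d2',np.array([560.8,-183.7,113.1]))):
    p,d,K,T=load(f)
    if pos is None: pos=np.array([559.8,-183.,251.7])
    g=p[190:340,225].astype(int); print([ (190+i,*g[i]) for i in range(8,22)],[(190+i,*g[i]) for i in range(126,142)])
    tx=np.array([np.cos(np.radians(156.42)),np.sin(np.radians(156.42))])
    for dz in(-3.5,-5):
        W=ray(K,T,[[260,206],[260,325],[260,240],[260,300]],pos[2]+dz); print(dz,np.round((W[:,:2]-pos[:2])@tx,1))
    C=cloud(d,K,T); Q=C[215:320,250:270].reshape(-1,3); print('depth z rel',np.percentile(Q[:,2]-pos[2],[10,50,90]))
```

```text
[(198, np.int64(108), np.int64(48), np.int64(6)), (199, np.int64(111), np.int64(52), np.int64(11)), (200, np.int64(111), np.int64(51), np.int64(11)), (201, np.int64(113), np.int64(51), np.int64(9)), (202, np.int64(106), np.int64(49), np.int64(12)), (203, np.int64(76), np.int64(35), np.int64(13)), (204, np.int64(37), np.int64(21), np.int64(21)), (205, np.int64(54), np.int64(29), np.int64(20)), (206, np.int64(91), np.int64(43), np.int64(15)), (207, np.int64(108), np.int64(49), np.int64(10)), (208, np.int64(119), np.int64(54), np.int64(10)), (209, np.int64(132), np.int64(60), np.int64(12)), (210, np.int64(149), np.int64(68), np.int64(12)), (211, np.int64(164), np.int64(73), np.int64(10))] [(316, np.int64(199), np.int64(92), np.int64(14)), (317, np.int64(200), np.int64(91), np.int64(14)), (318, np.int64(199), np.int64(90), np.int64(13)), (319, np.int64(200), np.int64(92), np.int64(15)), (320, np.int64(199), np.int64(91), np.int64(14)), (321, np.int64(199), np.int64(90), np.int64(12)), (322, np.int64(200), np.int64(90), np.int64(12)), (323, np.int64(196), np.int64(86), np.int64(10)), (324
[... 1436 characters left out ...]
p.int64(92), np.int64(14)), (321, np.int64(202), np.int64(93), np.int64(14)), (322, np.int64(202), np.int64(92), np.int64(16)), (323, np.int64(198), np.int64(86), np.int64(11)), (324, np.int64(190), np.int64(94), np.int64(36)), (325, np.int64(202), np.int64(153), np.int64(94)), (326, np.int64(232), np.int64(223), np.int64(146)), (327, np.int64(242), np.int64(238), np.int64(168)), (328, np.int64(242), np.int64(238), np.int64(171)), (329, np.int64(242), np.int64(236), np.int64(169)), (330, np.int64(241), np.int64(236), np.int64(168)), (331, np.int64(241), np.int64(236), np.int64(169))]
-3.5 [ 26.4 -25.5  12.6 -13.7]
-5 [ 26.  -26.6  12.  -14.7]
depth z rel [-4.83168187 -3.98652198 -3.17962228]
```

The offset of the box in the grip is about 0.5 mm along, which is negligible. I'll move over the tray, turning as I go.

{"op": "step_arm", "data": {
  "motion": [
    [-0.005,0.035,0,-6],
    [-0.01,0.07,0,-12],
    [-0.015,0.105,0,-18],
    [-0.02,0.14,0,-24],
    [-0.025,0.175,0,-30],
    [-0.029,0.211,0,-37.5],
    [-0.029,0.211,0.05,-37.5],
    [-0.029,0.211,0.1,-37.5],
    [-0.029,0.211,0.13,-37.5],
    [-0.029,0.211,0.14,-37.5],
    [-0.029,0.211,0.14,-37.5],
    [-0.029,0.211,0.14,-37.5]
  ]
}}

```text
time: 8.95
position: [671.2, -1.5, 112.1]
eef_rot: [-3.141, -0.001, -2.899]
force: [-0.1, -0.0, -0.2]
width: 0.488
```

```bash
python3 -c "
from h import *
row(671,-2.4,40,13.9); snap('wrist','w_t1'); row(671,-2.4,40,13.9)"
```

```text
row [ 0.0004 -0.0007  0.0721] turn 0.01 | rows>= 2.0 | now [671.2  -1.5 112.1] yaw -166.09 t 8.95 F [-0.1 -0.  -0.2] w 0.488
row [ 0.0013 -0.0004  0.0733] turn 0.01 | rows>= 2.0 | now [672.1  -1.6 113.3] yaw -166.09 t 9.0 F [ 0.1  0.3 -1. ] w 0.482
```

View pics/w_t1.png

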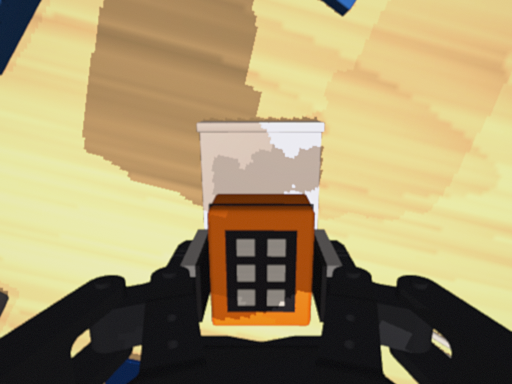

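The tray's far rim spans columns 198–325, centred at 261.5, in line with the box. I'll lower to just above the floor.

{"op": "step_arm", "data": {
  "motion": [
    [0,-0.001,0.03,0],
    [0,-0.001,0.055,0],
    [0,-0.001,0.068,0],
    [0,-0.001,0.072,0],
    [0,-0.001,0.072,0],
    [0,-0.001,0.072,0]
  ]
}}

```text
time: 9.6
position: [673.8, -2.9, 43.0]
eef_rot: [-3.139, 0.004, -2.899]
force: [-0.1, -0.0, -0.8]
width: 0.483
```

{"op": "step_arm", "data": {
  "motion": [
    [0,0,0.001,0],
    [0,0,0.002,0],
    [0,0,0.003,0],
    [0,0,0.003,0]
  ]
}}

```text
time: 10.0
position: [673.7, -2.8, 40.0]
eef_rot: [-3.139, 0.004, -2.899]
force: [-0.1, -0.1, -1.1]
width: 0.485
```

```bash
python3 -c "
from h import *
row(671.2,-2.4,37,13.9); print(read_state()['joint_positions'])"
```

```text
row [0.0024 0.001  0.003 ] turn 0.01 | rows>= 1.0 | now [673.7  -2.8  40. ] yaw -166.09 t 10.0 F [-0.1 -0.1 -1.1] w 0.485
[-0.09954499  0.52967196 -0.14379263  0.89302085 -0.00131077 -0.34231008]
```

{"op": "step_arm", "data": {
  "motion": [
    [0.001,0.0005,0,0],
    [0.002,0.001,0.001,0],
    [0.0025,0.001,0.0015,0],
    [0.0025,0.001,0.0015,0]
  ]
}}

```text
time: 10.4
position: [670.7, -2.4, 38.2]
eef_rot: [-3.139, 0.003, -2.899]
force: [0.6, 0.3, -2.1]
width: 0.485
```

{"op": "step_arm", "data": {
  "motion": [
    [0,0,0.0005,0],
    [0,0,0.001,0],
    [0,0,0.0015,0],
    [0,0,0.0015,0]
  ]
}}

```text
time: 10.8
position: [670.8, -2.4, 37.1]
eef_rot: [-3.139, 0.003, -2.899]
force: [-1.3, -0.6, 1.9]
width: 0.487
```

{"op": "step_arm", "data": {
  "motion": [
    [0,0,0.0005,0],
    [0,0,0.001,0],
    [0,0,0.001,0]
  ]
}}

```text
time: 11.1
position: [670.8, -2.4, 37.1]
eef_rot: [-3.139, 0.003, -2.899]
force: [-2.9, -0.1, 6.7]
width: 0.483
```

```bash
python3 -c "
from h import *
row(671.2,-2.4,37,13.9); snap('scene','s_t2'); a=cv2.imread('pics/s_t2.png'); cv2.imwrite('pics/s_t2c.png',cv2.resize(a[190:280,180:330],None,fx=5,fy=5))"
```

```text
row [-0.0004 -0.0001  0.0001] turn 0.01 | rows>= 1.0 | now [670.8  -2.4  37.1] yaw -166.09 t 11.1 F [-2.9 -0.1  6.7] w 0.483
```

View pics/s_t2c.png

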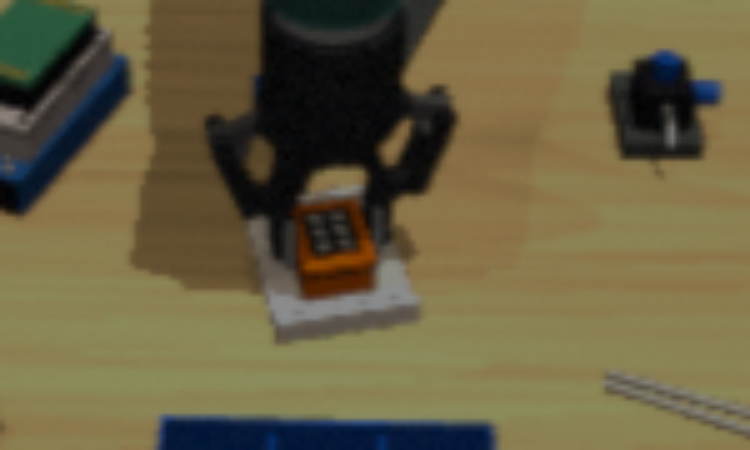

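The box is in contact at 37.1 mm, the predicted height, with 7 N, and the scene view shows it sitting in the tray. I'll release and rise.

{"op": "step_arm", "data": {
  "motion": [
    [0,0,0,0],
    [0,0,0,0],
    [0,0,0,0],
    [0,0,0,0],
    [0,0,-0.01,0],
    [0,0,-0.05,0],
    [0,0,-0.1,0],
    [0,0,-0.15,0],
    [0,0,-0.2,0],
    [0,0,-0.215,0],
    [0,0,-0.215,0],
    [0,0,-0.215,0]
  ],
  "grip": 0.075
}}

```text
time: 12.35
position: [669.5, -2.0, 251.4]
eef_rot: [-3.139, 0.002, -2.899]
force: [-0.2, -0.3, -0.2]
width: 0.876
```

```bash
cat > m5.py <<'E'
from m3 import *
p,d,K,T=snap('wrist','w_t3'); H,S,V=ch(p)
m=roi(H,180,80,350,240)&(H>5)&(H<16)&(S>150); m=cv2.morphologyEx(m.astype(np.uint8),cv2.MORPH_CLOSE,np.ones((15,15)))
c,w,a,N,l=rect(m,K,T,32); print('chip',c,w,a)
m=roi(H,180,70,350,240)&(((S<50)&(V>60))|((H>5)&(H<16)&(S>150))); m=cv2.morphologyEx(m.astype(np.uint8),cv2.MORPH_CLOSE,np.ones((25,25)))
c,w,a,N,l=rect(m,K,T,8); print('tray',c,w,a); row(559,-182,255,-23.5)
E
python3 m5.py
```

```text
chip [671.   -2.3] (51.5, 40.1) 13.9
tray [670.9  -1.8] (101.7, 81.4) 13.9
row [ 0.1498 -0.1484 -0.0049] turn 37.41 | rows>= 5.0 | now [668.7  -1.9 249.9] yaw -166.09 t 12.4 F [ 0.2 -0.2 -0.7] w 0.881
```

View pics/w_t3.png

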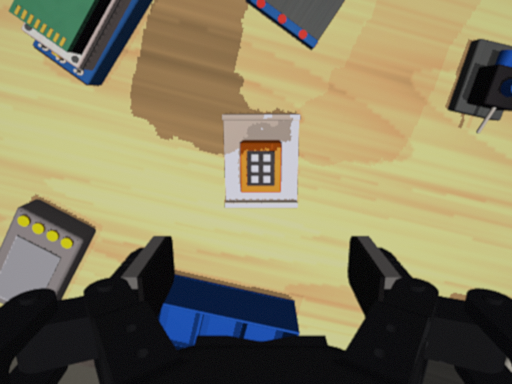

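The chip box lies centred in the tray to within 1 mm, with the same yaw of 13.9°. I'll go back over the stack for the board.

{"op": "step_arm", "data": {
  "motion": [
    [0.025,-0.025,0,6],
    [0.05,-0.05,0,12],
    [0.075,-0.075,0,18],
    [0.1,-0.1,0,24],
    [0.125,-0.124,0,30],
    [0.15,-0.148,-0.005,37.4],
    [0.15,-0.148,-0.005,37.4],
    [0.15,-0.148,-0.005,37.4],
    [0.15,-0.148,-0.005,37.4]
  ],
  "grip": 0.085
}}

```text
time: 13.3
position: [558.2, -180.8, 253.3]
eef_rot: [-3.141, -0.003, 2.733]
force: [0.3, 0.0, -0.3]
width: 1.0
```

```bash
cat > m6.py <<'E'
from m3 import *
p,d,K,T=snap('wrist','w_s2'); H,S,V=ch(p); C=cloud(d,K,T)
for z in (82,58,30):
    m=(abs(C[...,2]-0.7-z)<4)&roi(H,180,60,340,290)
    c,w,a,N,l=rect(m,K,T,z); print(z,c,w,a,N,'z',np.round(np.median(C[l][:,2]),1))
m=roi(H,180,60,340,290)&(((H>40)&(H<90)&(S>80))); m=cv2.morphologyEx(m.astype(np.uint8),cv2.MORPH_CLOSE,np.ones((15,15)))
c,w,a,N,l=rect(m,K,T,82); print('green',c,w,a); row(559,-182,90,-23.5)
E
python3 m6.py
```

```text
82 [ 562.9 -185. ] (78.5, 49.6) -22.3 4918 z 82.7
58 [ 532.7 -173.8] (54.1, 41.3) 68.4 988 z 58.6
30 [ 549.  -178.6] (101.6, 59.7) -23.1 939 z 30.5
green [ 562.1 -184.3] (78.4, 48.9) -22.3
row [-0.0013 -0.0009  0.1637] turn 0.11 | rows>= 4.0 | now [ 558.5 -180.6  253.7] yaw 156.61 t 13.35 F [-0.2 -0.   0.8] w 0.996
```

View pics/w_s2.png

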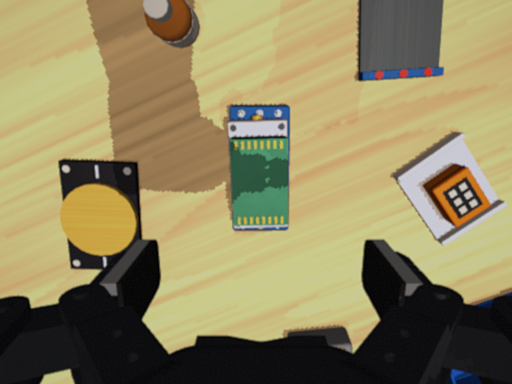

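Depth puts the board's top at 82.7 mm, and it measures 78.5 x 49.6 mm at (562.5, -184.6), yaw -22.3°. The sizes match. I'll descend above it first.

```bash
python3 -c "
from h import *
row(562.5,-184.6,120,-22.3)"
```

```text
row [-0.0055 -0.002   0.1337] turn -1.09 | rows>= 3.0 | now [ 558.5 -180.6  253.7] yaw 156.61 t 13.35 F [-0.2 -0.   0.8] w 0.996
```

{"op": "step_arm", "data": {
  "motion": [
    [-0.003,-0.001,0.04,-0.5],
    [-0.005,-0.002,0.09,-1.1],
    [-0.005,-0.002,0.125,-1.1],
    [-0.005,-0.002,0.134,-1.1],
    [-0.005,-0.002,0.134,-1.1],
    [-0.005,-0.002,0.134,-1.1]
  ]
}}

```text
time: 13.95
position: [563.6, -184.6, 121.4]
eef_rot: [-3.141, 0.001, 2.754]
force: [0.0, 0.1, 0.5]
width: 0.996
```

```bash
python3 -c "
from h import *
row(562.5,-184.6,87,-22.3)"
```

```text
row [ 0.0011 -0.0004  0.0344] turn 0.07 | rows>= 1.0 | now [ 563.6 -184.6  121.4] yaw 157.77 t 13.95 F [0.  0.1 0.5] w 0.996
```

{"op": "step_arm", "data": {
  "motion": [
    [0.001,0,0.015,0],
    [0.001,0,0.027,0],
    [0.002,0,0.034,0],
    [0.002,0,0.034,0],
    [0.002,0,0.034,0]
  ]
}}

```text
time: 14.45
position: [561.5, -183.8, 87.1]
eef_rot: [-3.141, 0.0, 2.753]
force: [-1.5, -0.1, -0.6]
width: 0.996
```

{"op": "step_arm", "data": {
  "motion": [
    [0,0,0,0],
    [0,0,0,0],
    [0,0,0,0],
    [0,0,0,0],
    [0,0,0,0],
    [0,0,0,0],
    [0,0,0,0]
  ],
  "grip": 0.038,
  "grip_force": 35
}}

```text
time: 15.15
position: [562.0, -184.0, 87.7]
eef_rot: [-3.141, 0.001, 2.753]
force: [-0.1, 1.0, 4.5]
width: 0.578
```

```bash
python3 -c "
from h import *
row(562.5,-184.6,250,-22.3); snap('wrist','w_b2'); print(read_state()['width']*85.4)"
```

```text
row [-0.0009 -0.0005 -0.1623] turn 0.06 | rows>= 4.0 | now [ 562.  -184.    87.7] yaw 157.76 t 15.15 F [-0.1  1.   4.5] w 0.578
49.682187264063224
```

View pics/w_b2.png

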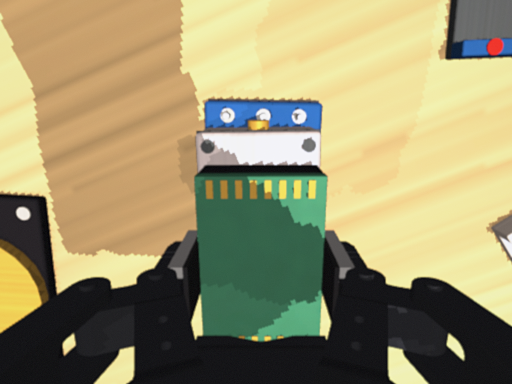

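Held at 49.7 mm. I'll lift it and fix the chuck's axis from its white dashes.

{"op": "step_arm", "data": {
  "motion": [
    [0,0,-0.005,0],
    [0,0,-0.015,0],
    [0,0,-0.04,0],
    [0,0,-0.08,0],
    [0,0,-0.12,0],
    [0,0,-0.16,0],
    [0,0,-0.165,0],
    [0,0,-0.165,0]
  ]
}}

```text
time: 16.0
position: [562.6, -184.1, 254.6]
eef_rot: [-3.141, 0.005, 2.753]
force: [0.3, 0.9, -1.3]
width: 0.575
```

Run:
```python
from m3 import *
p,d,K,T=load('w_chuck'); H,S,V=ch(p)
m=roi(H,245,98,275,222)&(V>120)&(S<60)
n,l,st,c=cv2.connectedComponentsWithStats(m.astype(np.uint8)); print([(np.round(c[i],1),st[i,4]) for i in range(1,n) if st[i,4]>5])
cc=[c[i] for i in range(1,n) if st[i,4]>15]; W=ray(K,T,cc,10)[:,:2]; print(W,W.mean(0),np.degrees(np.arctan2(*(W[1]-W[0])[::-1])),np.linalg.norm(W[1]-W[0]))
row(545,-372,150,-25.3)
```

```text
[(array([259.5, 113.6]), np.int32(55)), (array([258.4, 211.5]), np.int32(46))]
[[ 496.55575812 -348.48472423]
 [ 594.30507842 -395.12328933]] [ 545.43041827 -371.80400678] -25.506938331443827 108.30551866785007
row [-0.0543 -0.1805  0.1051] turn 3.06 | rows>= 5.0 | now [ 562.6 -184.1  254.6] yaw 157.76 t 16.0 F [ 0.3  0.9 -1.3] w 0.575
```

{"op": "step_arm", "data": {
  "motion": [
    [-0.014,-0.045,0,0.8],
    [-0.027,-0.09,0,1.6],
    [-0.041,-0.135,0,2.4],
    [-0.054,-0.18,0.02,3.2],
    [-0.054,-0.18,0.06,3.2],
    [-0.054,-0.18,0.1,3.2],
    [-0.054,-0.18,0.14,3.2],
    [-0.054,-0.18,0.145,3.2],
    [-0.054,-0.18,0.145,3.2]
  ]
}}

```text
time: 16.9
position: [542.9, -369.7, 106.9]
eef_rot: [3.141, -0.002, 2.698]
force: [0.4, 0.4, -0.9]
width: 0.581
```

```bash
python3 -c "
from h import *
snap('wrist','w_c2');row(544.7,-372,52,-25.5)"
```

```text
row [-0.0002 -0.0008  0.0576] turn 0.07 | rows>= 2.0 | now [ 544.7 -371.1  109.6] yaw 154.57 t 16.95 F [ 0.4  0.4 -0.9] w 0.578
```

View pics/w_c2.png

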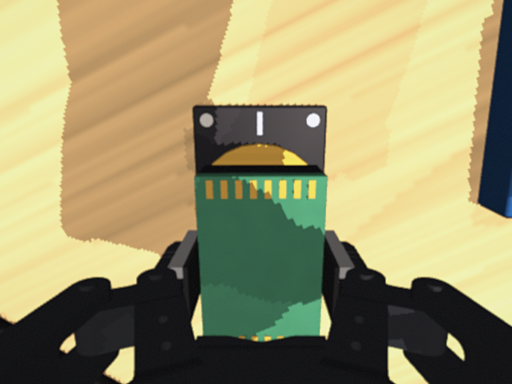

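The dash at column 260 lines up with the board, whose centre is at 261.5. I'll lower.

{"op": "step_arm", "data": {
  "motion": [
    [0,-0.001,0.025,0],
    [0,-0.001,0.045,0],
    [0,-0.001,0.054,0],
    [0,-0.001,0.057,0],
    [0,-0.001,0.057,0],
    [0,-0.001,0.057,0]
  ]
}}

```text
time: 17.55
position: [545.5, -372.9, 54.3]
eef_rot: [-3.141, 0.006, 2.698]
force: [0.1, -0.4, -1.1]
width: 0.575
```

```bash
python3 -c "
from h import *
row(544.7,-371.8,49,-25.5)"
```

```text
row [0.0012 0.0007 0.0053] turn 0.08 | rows>= 1.0 | now [ 545.5 -372.9   54.3] yaw 154.58 t 17.55 F [ 0.1 -0.4 -1.1] w 0.575
```

{"op": "step_arm", "data": {
  "motion": [
    [0.001,0.0005,0.002,0],
    [0.001,0.0005,0.004,0],
    [0.001,0.0005,0.005,0],
    [0.001,0.0005,0.005,0]
  ]
}}

```text
time: 17.95
position: [544.7, -371.9, 49.1]
eef_rot: [-3.141, 0.006, 2.698]
force: [0.1, 0.3, -1.2]
width: 0.577
```

{"op": "step_arm", "data": {
  "motion": [
    [0,0,0.0005,0],
    [0,0,0.001,0],
    [0,0,0.0015,0],
    [0,0,0.0015,0]
  ]
}}

```text
time: 18.35
position: [544.6, -371.9, 47.8]
eef_rot: [-3.141, 0.005, 2.698]
force: [-0.4, 0.3, 0.2]
width: 0.579
```

{"op": "step_arm", "data": {
  "motion": [
    [0,0,0.0005,0],
    [0,0,0.001,0],
    [0,0,0.001,0]
  ]
}}

```text
time: 18.65
position: [544.7, -372.0, 47.7]
eef_rot: [-3.141, 0.006, 2.698]
force: [-2.1, 0.9, 5.8]
width: 0.577
```

Contact at 47.7 mm, exactly as predicted, with about 6 N. I'll release and rise.

{"op": "step_arm", "data": {
  "motion": [
    [0,0,0,0],
    [0,0,0,0],
    [0,0,0,0],
    [0,0,0,0],
    [0,0,-0.01,0],
    [0,0,-0.05,0],
    [0,0,-0.1,0],
    [0,0,-0.15,0],
    [0,0,-0.2,0],
    [0,0,-0.205,0],
    [0,0,-0.205,0],
    [0,0,-0.205,0]
  ],
  "grip": 0.083
}}

```text
time: 19.85
position: [543.1, -370.8, 251.8]
eef_rot: [-3.141, 0.004, 2.698]
force: [0.1, -0.3, -0.8]
width: 0.973
```

```bash
cat > m7.py <<'E'
from m3 import *
p,d,K,T=snap('wrist','w_c3'); H,S,V=ch(p)
m=roi(H,200,90,320,240)&(((H>40)&(H<90)&(S>80))); m=cv2.morphologyEx(m.astype(np.uint8),cv2.MORPH_CLOSE,np.ones((25,25)))
c,w,a,N,l=rect(m,K,T,42); print('board',c,w,a)
m=roi(H,245,98,275,222)&(V>120)&(S<60)
n,l,st,c=cv2.connectedComponentsWithStats(m.astype(np.uint8)); cc=[c[i] for i in range(1,n) if st[i,4]>15]; W=ray(K,T,cc,10)[:,:2]; print('dash mean',len(cc),W.mean(0),np.degrees(np.arctan2(*(W[-1]-W[0])[::-1])))
row(559,-182,255,-23.5)
E
python3 m7.py
```

```text
board [ 545.6 -373. ] (79.4, 50.6) -25.4
dash mean 2 [ 545.97528935 -372.5301742 ] -25.39495147765904
row [ 0.0662  0.1772 -0.0045] turn -1.93 | rows>= 4.0 | now [ 542.7 -370.5  250.7] yaw 154.57 t 19.9 F [-0.  -0.1 -0.6] w 0.975
```

View pics/w_c3.png

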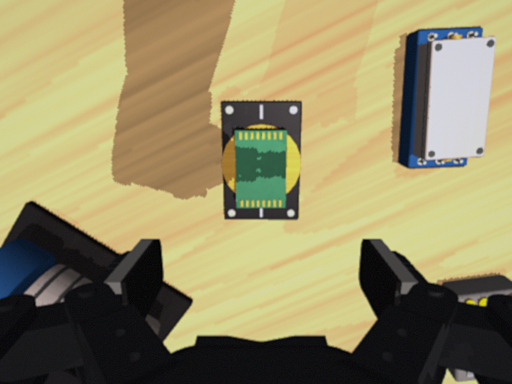

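The board lies on the chuck within about 0.6 mm, yaw -25.4° against -25.4°. Next is the amplifier.

{"op": "step_arm", "data": {
  "motion": [
    [0.017,0.044,0,-0.5],
    [0.033,0.089,0,-1],
    [0.05,0.133,0,-1.5],
    [0.066,0.177,-0.004,-2],
    [0.066,0.177,-0.004,-2],
    [0.066,0.177,-0.004,-2],
    [0.066,0.177,-0.004,-2]
  ],
  "grip": 0.0854
}}

```text
time: 20.6
position: [558.5, -182.8, 253.1]
eef_rot: [-3.141, -0.0, 2.732]
force: [-1.3, -0.2, 0.0]
width: 1.0
```

```bash
cat > m8.py <<'E'
from m3 import *
p,d,K,T=snap('wrist','w_s3'); H,S,V=ch(p); C=cloud(d,K,T)
for z in (58,30):
    m=(abs(C[...,2]-0.7-z)<4)&roi(H,180,60,340,290)
    c,w,a,N,l=rect(m,K,T,z); print(z,c,w,a,N,'z',np.round(np.median(C[l][:,2]),1))
m=roi(H,180,60,340,290)&(S<60)&(V>60); m=cv2.morphologyEx(m.astype(np.uint8),cv2.MORPH_OPEN,np.ones((9,9)))
m=cv2.morphologyEx(m.astype(np.uint8),cv2.MORPH_CLOSE,np.ones((15,15)))
c,w,a,N,l=rect(m,K,T,58); print('alu',c,w,a); row(*c,100,a)
E
python3 m8.py
```

```text
58 [ 561.8 -185. ] (103.7, 54.8) -21.6 6200 z 58.6
30 [ 537.8 -173.6] (77.2, 59.2) -23.2 900 z 30.5
alu [ 561.4 -184.3] (104.9, 55.5) -21.9
row [-2.900e-03  1.000e-04  1.533e-01] turn -1.6 | rows>= 4.0 | now [ 558.6 -183.2  253.3] yaw 156.5 t 20.65 F [ 0.  -0.2 -0.2] w 1.002
```

View pics/w_s3.png

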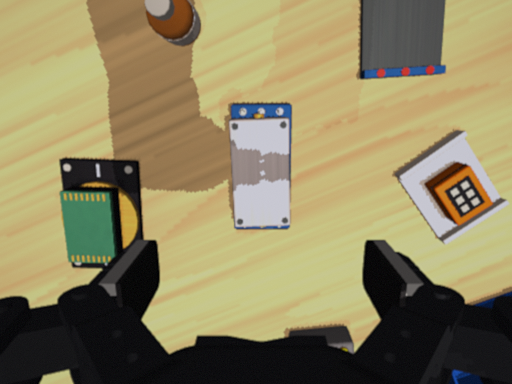

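The amplifier's top is at 58 mm, it measures 104 x 55 mm, and sits at (561.6, -184.6), yaw -21.7°. I'll descend.

{"op": "step_arm", "data": {
  "motion": [
    [-0.001,0,0.04,-0.8],
    [-0.003,0,0.085,-1.7],
    [-0.003,0,0.125,-1.7],
    [-0.003,0,0.15,-1.7],
    [-0.003,0,0.155,-1.7],
    [-0.003,0,0.155,-1.7]
  ]
}}

```text
time: 21.25
position: [560.6, -185.3, 97.3]
eef_rot: [-3.141, -0.002, 2.759]
force: [1.2, 0.8, 0.6]
width: 0.997
```

```bash
python3 -c "
from h import *
row(561.6,-184.6,61,-21.7)"
```

```text
row [-0.0008  0.001   0.0363] turn -0.2 | rows>= 1.0 | now [ 560.6 -185.3   97.3] yaw 158.1 t 21.25 F [1.2 0.8 0.6] w 0.997
```

{"op": "step_arm", "data": {
  "motion": [
    [0,0.0005,0.015,0],
    [0,0.0005,0.028,0],
    [0,0.0005,0.036,0],
    [0,0.0005,0.036,0],
    [0,0.0005,0.036,0]
  ]
}}

```text
time: 21.75
position: [560.7, -184.7, 61.2]
eef_rot: [-3.141, -0.002, 2.76]
force: [1.0, 0.3, 0.7]
width: 0.999
```

{"op": "step_arm", "data": {
  "motion": [
    [0,0,0,0],
    [0,0,0,0],
    [0,0,0,0],
    [0,0,0,0],
    [0,0,0,0],
    [0,0,0,0],
    [0,0,0,0]
  ],
  "grip": 0.043,
  "grip_force": 50
}}

```text
time: 22.45
position: [561.4, -184.9, 62.1]
eef_rot: [-3.141, -0.001, 2.76]
force: [-0.0, 1.1, 6.1]
width: 0.63
```

```bash
python3 -c "
from h import *
row(561.6,-184.6,61,-21.7);snap('wrist','w_a2');print(read_state()['width']*85.4)"
```

```text
row [-0.      0.0003  0.0011] turn -0.18 | rows>= 1.0 | now [ 561.4 -184.9   62.1] yaw 158.12 t 22.45 F [-0.   1.1  6.1] w 0.63
53.57803742913524
```

View pics/w_a2.png

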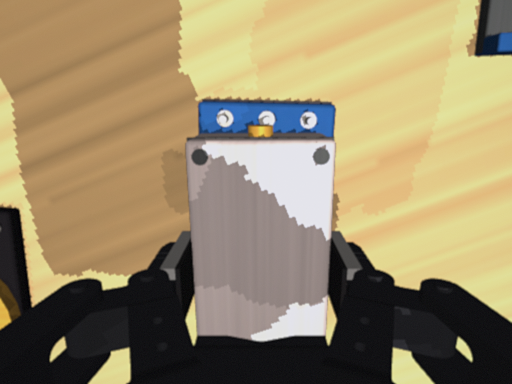

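Held at about 54 mm. I'll lift and carry it to the mat.

{"op": "step_arm", "data": {
  "motion": [
    [0,0,-0.005,0],
    [0,0,-0.015,0],
    [0,0,-0.04,0],
    [0,0,-0.08,0],
    [0,0,-0.12,0],
    [0,0,-0.16,0],
    [0,0,-0.18,0],
    [0,0,-0.18,0],
    [0,0,-0.18,0]
  ]
}}

```text
time: 23.4
position: [561.0, -184.7, 241.5]
eef_rot: [-3.141, -0.002, 2.76]
force: [0.1, 0.1, -3.7]
width: 0.632
```

```bash
python3 -c "
from h import *
print(read_state()['width']*85.4);row(562.4,372.5,242,0.3)"
```

```text
54.010035998037004
row [ 2.064e-01  5.176e-01 -3.000e-04] turn -22.19 | rows>= 12.0 | now [ 561.  -184.7  241.5] yaw 158.11 t 23.4 F [ 0.1  0.1 -3.7] w 0.632
```

{"op": "step_arm", "data": {
  "motion": [
    [0.015,0.037,0,-1.6],
    [0.032,0.08,0,-3.4],
    [0.049,0.123,0,-5.2],
    [0.066,0.166,0,-7],
    [0.083,0.209,0,-9],
    [0.1,0.252,0,-11],
    [0.118,0.295,0,-13],
    [0.135,0.338,0,-15],
    [0.152,0.381,0,-17],
    [0.169,0.424,0,-19],
    [0.186,0.467,0,-20.5],
    [0.198,0.497,0,-21.5],
    [0.206,0.518,0,-22.2],
    [0.206,0.518,0,-22.2],
    [0.206,0.518,0,-22.2]
  ]
}}

```text
time: 24.9
position: [561.4, 372.2, 238.4]
eef_rot: [-3.139, -0.006, -3.135]
force: [-0.7, -0.2, -3.6]
width: 0.63
```

```bash
python3 -c "
from h import *
print(read_state()['width']*85.4);row(562.4,372.5,100,0.3)"
```

```text
53.812903522547764
row [-0.0019  0.0007  0.1384] turn 0.06 | rows>= 3.0 | now [561.4 372.2 238.4] yaw -179.64 t 24.9 F [-0.7 -0.2 -3.6] w 0.63
```

{"op": "step_arm", "data": {
  "motion": [
    [-0.001,0,0.04,0],
    [-0.001,0,0.085,0],
    [-0.001,0,0.12,0],
    [-0.001,0,0.138,0],
    [-0.001,0,0.138,0],
    [-0.001,0,0.138,0]
  ]
}}

```text
time: 25.5
position: [561.2, 370.5, 99.8]
eef_rot: [-3.138, -0.008, -3.137]
force: [0.8, -0.4, -2.5]
width: 0.629
```

```bash
python3 -c "
from h import *
snap('wrist','w_ma2');row(562.4,372.5,50,0.3)"
```

```text
row [-0.0004  0.0013  0.0513] turn -0.0 | rows>= 2.0 | now [562.2 371.4 101.3] yaw -179.7 t 25.55 F [ 0.2  0.  -3. ] w 0.631
```

View pics/w_ma2.png

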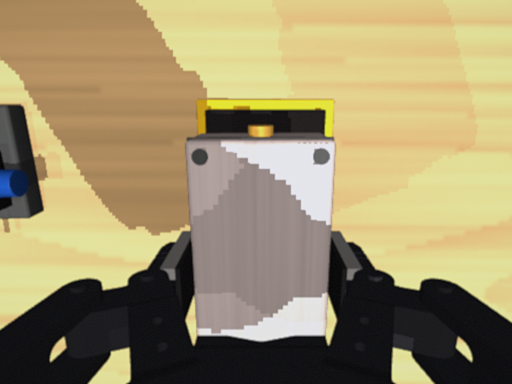

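The mat edge spans columns 197–334, centred at 265.5, and the amplifier is centred at 260.5. It needs to go a few mm toward +y of the tool. I'll lower partway and recheck.

{"op": "step_arm", "data": {
  "motion": [
    [0,0.001,0.02,0],
    [0,0.0015,0.04,0],
    [0,0.002,0.05,0],
    [0,0.002,0.05,0],
    [0,0.002,0.05,0]
  ]
}}

```text
time: 26.05
position: [562.8, 373.6, 52.6]
eef_rot: [-3.14, -0.003, -3.136]
force: [0.3, -1.1, -3.8]
width: 0.63
```

```bash
python3 -c "
from h import *
p,d,K,T=snap('wrist','w_ma3');row(562.4,372.7,46,0.3)
import numpy as np
hsv=cv2.cvtColor(p,cv2.COLOR_RGB2HSV).astype(int)
m=(hsv[...,1]>190)&(hsv[...,2]>120)&(hsv[...,0]>22)&(hsv[...,0]<35)
for v in range(90,140,4):
    x=np.where(m[v,170:360])[0]+170
    if len(x): print(v,x.min(),x.max())
"
```

```text
row [ 0.0007 -0.0011  0.007 ] turn -0.0 | rows>= 1.0 | now [563.2 373.8  53. ] yaw -179.7 t 26.1 F [ 0.4 -0.4 -2.9] w 0.631
98 172 347
102 180 346
106 176 346
110 338 346
114 338 346
118 337 345
122 337 345
126 337 345
130 337 345
134 337 344
138 336 344
```

View pics/w_ma3.png

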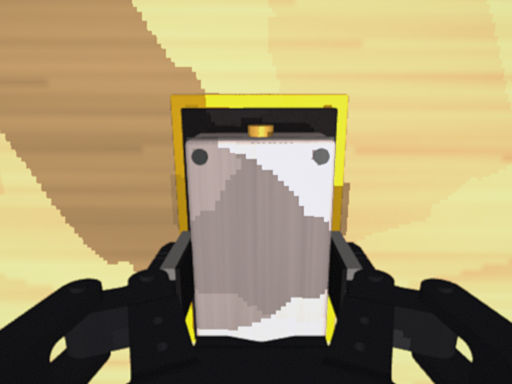

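The mat edge is now at columns 171–347, centred at 259, and the amplifier is centred at 260.5, so they line up. I'll lower to contact.

{"op": "step_arm", "data": {
  "motion": [
    [0,-0.0005,0.003,0],
    [0.0005,-0.0005,0.005,0],
    [0.0005,-0.0005,0.0065,0],
    [0.0005,-0.0005,0.0065,0]
  ]
}}

```text
time: 26.5
position: [562.4, 373.1, 46.2]
eef_rot: [-3.14, -0.003, -3.136]
force: [0.1, 0.3, -2.9]
width: 0.631
```

{"op": "step_arm", "data": {
  "motion": [
    [0,0,0.0005,0],
    [0,0,0.001,0],
    [0,0,0.0015,0],
    [0,0,0.0015,0]
  ]
}}

```text
time: 26.9
position: [562.3, 373.1, 44.6]
eef_rot: [-3.14, -0.003, -3.136]
force: [-0.3, 0.1, -3.0]
width: 0.631
```

{"op": "step_arm", "data": {
  "motion": [
    [0,0,0.0005,0],
    [0,0,0.001,0],
    [0,0,0.0015,0],
    [0,0,0.0015,0]
  ]
}}

```text
time: 27.3
position: [562.4, 373.2, 44.2]
eef_rot: [-3.14, -0.003, -3.136]
force: [-2.9, -1.9, 5.2]
width: 0.63
```

Contact at 44.2 mm, against a predicted 44.1. I'll release and rise.

{"op": "step_arm", "data": {
  "motion": [
    [0,0,0,0],
    [0,0,0,0],
    [0,0,0,0],
    [0,0,0,0],
    [0,0,-0.01,0],
    [0,0,-0.05,0],
    [0,0,-0.1,0],
    [0,0,-0.15,0],
    [0,0,-0.2,0],
    [0,0,-0.21,0],
    [0,0,-0.21,0],
    [0,0,-0.21,0]
  ],
  "grip": 0.0854
}}

```text
time: 28.5
position: [562.4, 373.1, 253.2]
eef_rot: [-3.14, -0.004, -3.136]
force: [-0.4, 0.1, -0.8]
width: 1.0
```

```bash
cat > m9.py <<'E'
from m3 import *
p,d,K,T=snap('wrist','w_ma4'); H,S,V=ch(p); C=cloud(d,K,T)
m=(abs(C[...,2]-40.7)<4)&roi(H,190,60,340,240)
c,w,a,N,l=rect(m,K,T,40); print('amp',c,w,a,N,'z',np.median(C[l][:,2]))
m=roi(H,190,60,340,240)&((V<60)|(S>140)|(l&1)); m=cv2.morphologyEx(m.astype(np.uint8),cv2.MORPH_CLOSE,np.ones((15,15)))
c,w,a,N,l=rect(m,K,T,10); print('mat',c,w,a); row(559,-182,253,-23)
E
python3 m9.py
```

```text
amp [562.8 373. ] (103.1, 54.8) 0.6 5611 z 40.64368190273029
mat [561.8 372.5] (133.1, 83.3) 0.3
row [ 0.0058 -0.5548  0.0006] turn 23.3 | rows>= 12.0 | now [561.9 372.8 251.9] yaw -179.7 t 28.55 F [-0.4  0.3 -1. ] w 1.0
```

View pics/w_ma4.png

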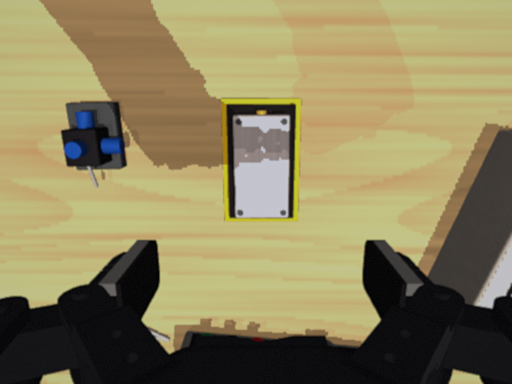

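The amplifier is centred on the mat to within about 1 mm and 0.3°. Back for the switch box.

{"op": "step_arm", "data": {
  "motion": [
    [0,-0.04,0,1.7],
    [0.001,-0.085,0,3.5],
    [0.001,-0.13,0,5.4],
    [0.002,-0.175,0,7.3],
    [0.002,-0.22,0,9.2],
    [0.003,-0.265,0,11.1],
    [0.003,-0.31,0,13],
    [0.004,-0.355,0,15],
    [0.004,-0.4,0,17],
    [0.005,-0.445,0,19],
    [0.005,-0.49,0,21],
    [0.006,-0.53,0,22.5],
    [0.006,-0.555,0,23.3],
    [0.006,-0.555,0,23.3],
    [0.006,-0.555,0,23.3]
  ]
}}

```text
time: 30.05
position: [557.4, -181.9, 251.2]
eef_rot: [-3.137, -0.01, 2.739]
force: [-0.8, 0.4, 0.0]
width: 1.005
```

```bash
cat > m10.py <<'E'
from m3 import *
p,d,K,T=snap('wrist','w_s4'); H,S,V=ch(p); C=cloud(d,K,T)
m=(abs(C[...,2]-30.7)<4)&roi(H,180,60,340,290); m=cv2.morphologyEx(m.astype(np.uint8),cv2.MORPH_CLOSE,np.ones((15,15)))
c,w,a,N,l=rect(m,K,T,30); print(c,w,a,N,'z',np.round(np.median(C[l][:,2]),1))
m=roi(H,180,60,340,290)&(H>100)&(H<125)&(S>100); m=cv2.morphologyEx(m.astype(np.uint8),cv2.MORPH_CLOSE,np.ones((15,15)))
c,w,a,N,l=rect(m,K,T,30); print('blue',c,w,a); row(*c,80,a)
E
python3 m10.py
```

```text
[ 562.7 -184.5] (131.2, 59.8) -23.1 7424 z 30.7
blue [ 562.1 -184.1] (127.9, 58.4) -23.1
row [-0.0067 -0.      0.1716] turn 0.11 | rows>= 4.0 | now [ 557.6 -181.3  251.6] yaw 157.01 t 30.1 F [ 0.2 -0.2 -0.2] w 1.002
```

View pics/w_s4.png

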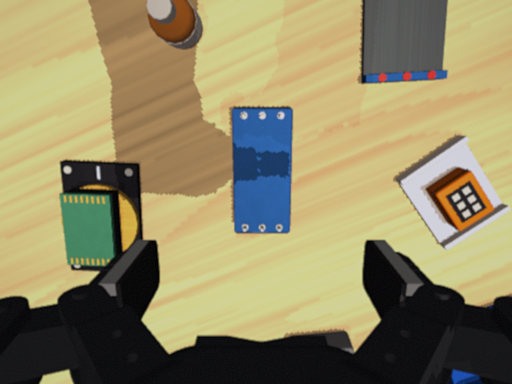

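The switch box is at (562.4, -184.3), yaw -23.1°, top at 30 mm, and measures 131 x 60 mm. I'll descend.

{"op": "step_arm", "data": {
  "motion": [
    [-0.003,0,0.04,0],
    [-0.005,0,0.09,0],
    [-0.005,0,0.135,0],
    [-0.005,0,0.165,0],
    [-0.005,0,0.171,0],
    [-0.005,0,0.171,0],
    [-0.005,0,0.171,0]
  ]
}}

```text
time: 30.8
position: [562.0, -183.3, 82.4]
eef_rot: [-3.137, -0.006, 2.741]
force: [-0.1, 0.5, 0.2]
width: 1.002
```

```bash
python3 -c "
from h import *
row(562.4,-184.3,33,-23.1)"
```

```text
row [-0.0011 -0.0005  0.0494] turn 0.17 | rows>= 1.0 | now [ 562.  -183.3   82.4] yaw 157.07 t 30.8 F [-0.1  0.5  0.2] w 1.002
```

{"op": "step_arm", "data": {
  "motion": [
    [-0.001,-0.0005,0.018,0],
    [-0.001,-0.0005,0.035,0],
    [-0.001,-0.0005,0.045,0],
    [-0.001,-0.0005,0.049,0],
    [-0.001,-0.0005,0.049,0],
    [-0.001,-0.0005,0.049,0]
  ]
}}

```text
time: 31.4
position: [563.1, -184.6, 34.4]
eef_rot: [-3.137, -0.004, 2.741]
force: [-0.4, -1.2, 0.1]
width: 0.998
```

```bash
python3 -c "
from h import *
row(562.4,-184.3,32,-23.1);snap('wrist','w_x1')"
```

```text
row [ 0.0008 -0.      0.0024] turn 0.17 | rows>= 1.0 | now [ 563.1 -184.6   34.4] yaw 157.07 t 31.4 F [-0.4 -1.2  0.1] w 0.998
```

View pics/w_x1.png

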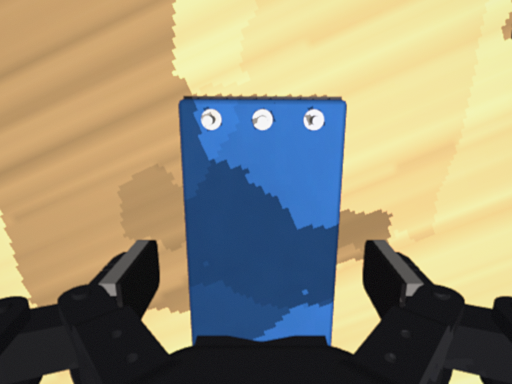

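The box spans columns 180–346, between the fingers at 158 and 364. I'll close.

{"op": "step_arm", "data": {
  "motion": [
    [0.0005,0,0.001,0],
    [0.0005,0,0.002,0],
    [0.0005,0,0.002,0],
    [0.0005,0,0.002,0],
    [0.0005,0,0.002,0],
    [0.0005,0,0.002,0],
    [0.0005,0,0.002,0],
    [0.0005,0,0.002,0]
  ],
  "grip": 0.047,
  "grip_force": 60
}}

```text
time: 32.25
position: [563.5, -184.6, 33.4]
eef_rot: [-3.137, -0.003, 2.741]
force: [-1.1, 0.9, 6.7]
width: 0.686
```

```bash
python3 -c "
from h import *
row(562.4,-184.3,32,-23.1);print(read_state()['width']*85.4)"
```

```text
row [ 0.0011 -0.0002  0.0014] turn 0.17 | rows>= 1.0 | now [ 563.5 -184.6   33.4] yaw 157.07 t 32.25 F [-1.1  0.9  6.7] w 0.686
58.58610400269876
```

{"op": "step_arm", "data": {
  "motion": [
    [0,0,-0.005,0],
    [0,0,-0.015,0],
    [0,0,-0.04,0],
    [0,0,-0.08,0],
    [0,0,-0.12,0],
    [0,0,-0.16,0],
    [0,0,-0.2,0],
    [0,0,-0.2,0],
    [0,0,-0.2,0]
  ]
}}

```text
time: 33.15
position: [564.6, -184.1, 234.5]
eef_rot: [-3.137, -0.001, 2.741]
force: [-0.2, -0.6, -3.7]
width: 0.686
```

```bash
python3 -c "
from h import *
print(read_state()['width']*85.4);row(456.6,10.5,233,-20.1)"
```

```text
58.61349755982159
row [0.1753 0.1372 0.0009] turn -2.83 | rows>= 5.0 | now [ 564.6 -184.1  234.5] yaw 157.07 t 33.15 F [-0.2 -0.6 -3.7] w 0.686
```

{"op": "step_arm", "data": {
  "motion": [
    [0.03,0.024,0,-0.5],
    [0.065,0.051,0,-1],
    [0.1,0.078,0,-1.6],
    [0.135,0.106,0,-2.2],
    [0.165,0.129,0,-2.8],
    [0.175,0.137,0,-2.8],
    [0.175,0.137,0.03,-2.8],
    [0.175,0.137,0.075,-2.8],
    [0.175,0.137,0.11,-2.8],
    [0.175,0.137,0.13,-2.8],
    [0.175,0.137,0.13,-2.8],
    [0.175,0.137,0.13,-2.8]
  ]
}}

```text
time: 34.35
position: [455.5, 9.6, 103.0]
eef_rot: [-3.136, -0.004, 2.79]
force: [-0.4, 0.2, -3.4]
width: 0.688
```

```bash
python3 -c "
from h import *
snap('wrist','w_k1');row(456.6,10.5,60,-20.1)"
```

```text
row [0.0006 0.0011 0.0442] turn -0.05 | rows>= 1.0 | now [456.8   9.4 104.2] yaw 159.85 t 34.4 F [ 1.1 -0.4 -2.8] w 0.691
```

View pics/w_k1.png

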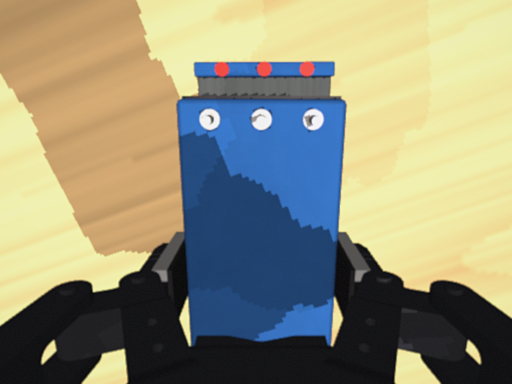

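The dock's far bar is centred at column 264.5 and the box at 262. I'll shift 1.5 mm and lower partway.

{"op": "step_arm", "data": {
  "motion": [
    [0,0.0005,0.018,0],
    [0,0.001,0.035,0],
    [0,0.0015,0.048,0],
    [0,0.0015,0.053,0],
    [0,0.0015,0.053,0],
    [0,0.0015,0.053,0]
  ]
}}

```text
time: 35.0
position: [458.5, 10.5, 52.3]
eef_rot: [-3.137, 0.002, 2.79]
force: [-0.5, 0.8, -3.7]
width: 0.687
```

```bash
python3 -c "
from h import *
snap('wrist','w_k2');row(456.6,10.5,44,-20.1)"
```

```text
row [ 0.0018 -0.0006  0.0083] turn -0.05 | rows>= 1.0 | now [458.5  10.5  52.3] yaw 159.85 t 35.05 F [-0.5  0.3 -3.1] w 0.687
```

View pics/w_k2.png

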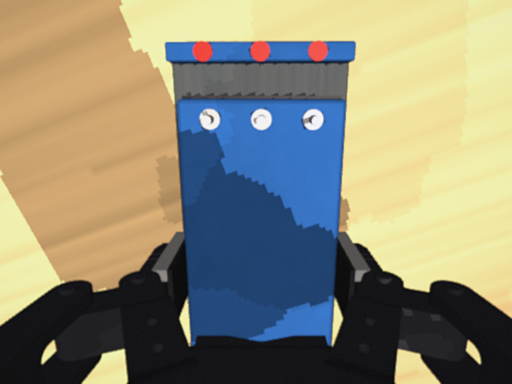

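```bash
python3 -c "
from h import *
p,d,K,T=load('w_k2')
a=ray(K,T,[[260.5,62]],18)[0];b=ray(K,T,[[260.5,98]],48.9)[0];tx=np.array([np.cos(np.radians(159.85)),np.sin(np.radians(159.85))]);print(a,b,(a-b)[:2]@tx, (b[:2]-np.array([458.5,10.5]))@tx)
a=ray(K,T,[[260.5,42]],18)[0];print((a-b)[:2]@tx)
C=cloud(d,K,T);print(C[50,240],C[105:115,240].mean(0))
"
```

```text
[382.98375794  37.86148987  18.        ] [396.83491495  32.93428924  48.9       ] 14.7007005489249 65.6189548155414
22.540904489485822
[375.53380543  31.42529445  17.70985664] [398.00222554  24.90719696  49.2688866 ]
```

The gap to the far bar is 14.7 mm where 12 mm is centred, so I'll move 2.2 mm along the tool's x, which the pose reading supports, while lowering.

{"op": "step_arm", "data": {
  "motion": [
    [0.001,-0.0003,0.003,0],
    [0.002,-0.0003,0.006,0],
    [0.0022,-0.0003,0.008,0],
    [0.0022,-0.0003,0.0085,0],
    [0.0022,-0.0003,0.0085,0]
  ]
}}

```text
time: 35.55
position: [456.1, 10.9, 43.7]
eef_rot: [-3.137, 0.001, 2.79]
force: [0.2, -0.4, -4.3]
width: 0.689
```

{"op": "step_arm", "data": {
  "motion": [
    [0,0,0.0005,0],
    [0,0,0.001,0],
    [0,0,0.0015,0],
    [0,0,0.0015,0]
  ]
}}

```text
time: 35.95
position: [456.1, 10.9, 42.1]
eef_rot: [-3.137, 0.001, 2.79]
force: [-0.4, -0.1, -3.7]
width: 0.69
```

{"op": "step_arm", "data": {
  "motion": [
    [0,0,0.0005,0],
    [0,0,0.001,0],
    [0,0,0.0015,0],
    [0,0,0.0015,0]
  ]
}}

```text
time: 36.35
position: [456.3, 10.9, 41.4]
eef_rot: [-3.137, 0.001, 2.79]
force: [-1.4, -0.6, 4.9]
width: 0.687
```

Contact at 41.4 mm, as predicted. I'll release and rise.

{"op": "step_arm", "data": {
  "motion": [
    [0,0,0,0],
    [0,0,0,0],
    [0,0,0,0],
    [0,0,0,0],
    [0,0,-0.01,0],
    [0,0,-0.05,0],
    [0,0,-0.1,0],
    [0,0,-0.15,0],
    [0,0,-0.2,0],
    [0,0,-0.215,0],
    [0,0,-0.215,0],
    [0,0,-0.215,0]
  ],
  "grip": 0.0854
}}

```text
time: 37.55
position: [456.0, 11.9, 256.4]
eef_rot: [-3.137, 0.002, 2.79]
force: [-1.3, -0.8, 0.2]
width: 1.002
```

```bash
cat > m11.py <<'E'
from m3 import *
p,d,K,T=snap('wrist','w_k4'); H,S,V=ch(p); C=cloud(d,K,T)
m=(abs(C[...,2]-38.7)<4)&roi(H,190,50,340,260); m=cv2.morphologyEx(m.astype(np.uint8),cv2.MORPH_CLOSE,np.ones((9,9)))
c,w,a,N,l=rect(m,K,T,38); print('box',c,w,a,N,'z',np.median(C[l][:,2]))
m=roi(H,190,50,340,260)&(C[...,2]>5.5); m=cv2.morphologyEx(m.astype(np.uint8),cv2.MORPH_OPEN,np.ones((5,5)))
c,w,a,N,l=rect(m,K,T,10); print('dock(all)',c,w,a)
R=roi(H,190,50,340,260)&((H<6)|(H>172))&(S>140)
n,l,st,cc=cv2.connectedComponentsWithStats(R.astype(np.uint8)); pts=[cc[i] for i in range(1,n) if st[i,4]>4]; print(np.round(pts,1)); W=ray(K,T,pts,18)[:,:2]; print(W.round(1),W.mean(0))
row(300,450,300,-20)
snap('top','top9'); snap('scene','scene9')
E
python3 m11.py
```

```text
box [455.7  10.7] (130.0, 59.8) -20.3 7596 z 38.66836992631636
dock(all) [456.3  10.5] (172.6, 81.2) -20.0
[[236.7  81.5]
 [260.5  81.5]
 [284.7  81.4]
 [239.5 231.8]
 [261.  231.8]
 [282.5 231.9]]
[[370.6  16.4]
 [378.9  38.8]
 [387.2  61.6]
 [522.3 -39.1]
 [530.6 -16.4]
 [539.1   6.3]] [454.7672805   11.26960814]
row [ 0.2967  0.3575 -0.0463] turn -0.15 | rows>= 10.0 | now [455.3  12.  255.2] yaw 159.85 t 37.6 F [-0.1 -0.5 -0.8] w 1.0
```

View pics/w_k4.png

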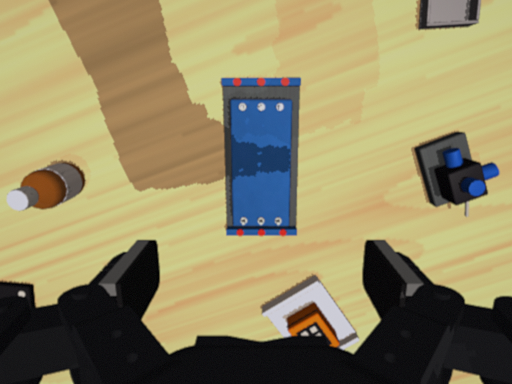

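The box is centred between the bars to within about 1 mm and 0.3°. I'll retract the arm out of view for a final check.

{"op": "step_arm", "data": {
  "motion": [
    [0.03,0.035,-0.01,0],
    [0.06,0.072,-0.02,0],
    [0.09,0.108,-0.03,0],
    [0.12,0.145,-0.04,0],
    [0.15,0.18,-0.046,0],
    [0.18,0.217,-0.046,0],
    [0.21,0.253,-0.046,0],
    [0.24,0.289,-0.046,0],
    [0.27,0.325,-0.046,0],
    [0.296,0.357,-0.046,0],
    [0.296,0.357,-0.046,0],
    [0.296,0.357,-0.046,0],
    [0.296,0.357,-0.046,0]
  ]
}}

```text
time: 39.0
position: [300.0, 448.1, 298.1]
eef_rot: [-3.134, -0.003, 2.789]
force: [-1.4, 0.5, 0.1]
width: 1.002
```

```bash
cat > m12.py <<'E'
from m3 import *
snap('scene','scene10'); p,d,K,T=snap('top','top10'); p0=load('top0')[0]
def wood(p):
    H,S,V=ch(p); return (H>22)&(H<38)&(S>70)&(S<120)&(V>60)
for n,r,z in (('bottle',(330,255,365,285),40),('pos',(155,185,195,235),10)):
    for q in (p0,p):
        H,S,V=ch(q); c,w,a,N,l=rect(roi(H,*r)&~wood(q),K,T,z); print(n,c,w,a,N,np.round(cen(l),2))
q=cv2.resize(p[140:310,70:450],(790,353)); cv2.imwrite('pics/top10c.png',q[...,::-1]); print(read_state()['time'],read_state()['position'],read_state()['force'])
E
python3 m12.py
```

```text
bottle [ 401.  -198.2] (41.1, 40.4) 88.0 283 [346.06 269.24]
bottle [ 400.7 -198.3] (42.7, 38.7) 80.0 278 [346.12 269.15]
pos [537.7 200.8] (86.2, 72.0) 28.6 702 [174.59 213.1 ]
pos [534.3 199.7] (78.8, 78.8) -44.8 700 [174.51 213.15]
39.1 [300.46793313 447.95652146 298.75636261] [0.01584296 0.36957824 0.48525108]
```

View pics/top10c.png

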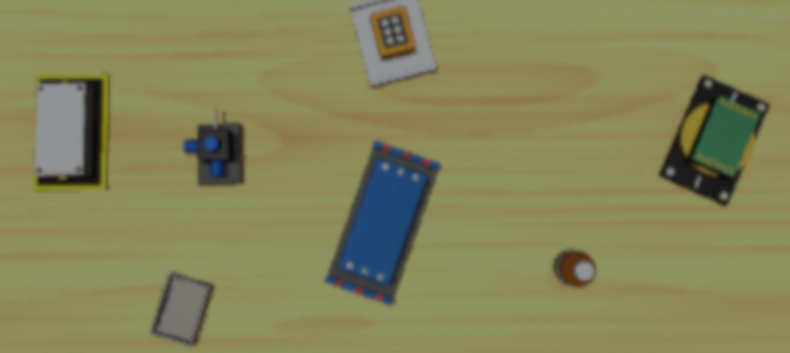

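View pics/scene10.png

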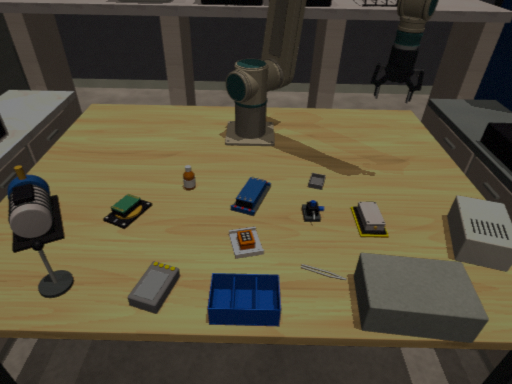

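All four pieces sit on their stations, leaning outward in the top view only through perspective. The bottle and positioner centroids moved less than 0.1 px. I'll hand in.

```bash
python3 -c "
from workcell import *
print(close_job())"
```

```text
the job is handed in; nothing more can be done
None
```

I took the pile apart from the top down and set all four pieces on their stations: chip box in the tray, test board on the chuck, amplifier on the mat, switch box in the dock. I lowered each one to a 5–7 N touch at the predicted height, released it, and handed in at about 39 s with the arm clear.

**Placement:** wrist-camera checks after each release put every piece within about 1 mm and 0.3° of its station.

| Piece | Centre offset | Angle offset |
|---|---|---|
| chip box | 0.5 mm | 0° |
| test board | 0.6 mm | 0° |
| amplifier | 1.1 mm | 0.3° |
| switch box | 0.6–1.1 mm | 0.3° or less |

**Bystanders:** the bottle and the needle positioner moved less than 0.1 px in the top camera between the first and last pictures. The fitted outline of the positioner differed between those two pictures by 3 mm and some angle. I put that down to shadow on the outline, because its centroid and area stayed the same.

**Disagreements between measurements:**
- **Heights from two views:** triangulating top and wrist views was unreliable, up to 16 mm off for the stations. It failed for the chip box because the colour mask missed it in the top picture. I used the wrist depth for heights instead, which matched the given sizes to 0.7 mm and was confirmed by the contact heights.
- **Camera offset:** the top and wrist cameras differed by about 2 mm in position, so I used the wrist camera for both grasping and placing.

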